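# Clip a weld coupon square into the datum fixture

## Robot

A 6-joint arm with a two-finger parallel gripper is mounted at the origin on a cart in front of the work surface, level with it; the furniture and walls round the work are solid. World frame = base frame: x ahead of the robot, y to its left, z up, the work surface at z = 0. Lengths are in m, angles in rad, forces in N, time in s.
With the tool pointing down it reaches from about 0.375 to 0.9 m from the base axis. Payload 3.1 kg.
Tool frame: the origin (TCP) lies midway between the tips of the shut fingers; the grasp point (between the pads) lies 19 mm behind it; z points along the fingers, y is the direction in which the jaws open and shut (so a half turn about z gives the same grasp; the last joint's range is limited). The gripper opens to 85 mm and grips with 20 to 120 N. Pads are 22 mm wide; open, the fingers measure 114 mm over their backs; the gripper's body (76 mm by 85 mm) begins 54 mm behind the grasp point. The pads swing forward as they close: fully open they stand 13 mm farther back than shut.
Start: joints at [1.119, 0.527, 1.433, -0, 1.181, -0.178], TCP at [0.169, 0.602, 0.231] pointing down, gripper open.
Joint ranges: [-3.08, 3.08], [-0.75, 2.2], [0.22, 2.44], [-1.43, 4.57], [0, 2.65], [-2.85, 2.85]. Speed limits (rad/s): [2.79, 2.79, 3.14, 3.14, 3.14, 3.14].

## Interface

Orientations are given as a unit quaternion [x, y, z, w].
In Python, from station import manip gives the robot as it stands.
- The arm moves only by the tool servo_tool, never from a script. Its argument "motion" is a list of rows, each a list of 7 numbers: the shift along the tool's x, y, z in mm, then the turn, a rotation vector about the tool's x, y, z in rad, then the opening, from -1 (shut) to 1 (fully open), so that 0 is half open. In form: [[x, y, z, rx, ry, rz, hand], ...]. A call has 1 to 12 rows; each row shifts and turns the pose as measured when the row begins, along the tool's axes as they then stand; what a row does not reach is not made up. A row lasts 1/12 s, in which the tool goes at most 41.7 mm and 7.16 degrees, less where a joint would pass 70% of its speed; a pose out of reach is approached as far as the arm can. A call with a gripper value outside its range is refused whole. The fingers move at their own pace and stop on an object; "grip_force" is the grip in N (left out, the last holds). Time passes only in rows, so rows that do not move let the fingers close. It gives the time, the measured TCP pose, the force and the opening at its end, in the units of the state.
- manip.sense(): the state, without advancing time (a new reading comes with each control period).
- manip.snapshot(name): name is "scene" or "side" or "wrist"; returns a dict with "frame" (400x640x3 uint8, red, green, blue), "mtx" (3x3 intrinsics, pixels), "world_from_camera" (4x4, takes a point from camera to world coordinates). Camera axes: x right, y up, looking along -z (the intrinsics and any distortion apply to the point x, -y, -z); pixel columns grow to the right and rows downward; lengths in m; the calibration is good to about 2 mm. A picture is of the moment at which its call begins. There is no depth.
- manip.sign_off(): hands the job in, once; it reports no verdict.
The state is a dict: "t": time; "q": joint angles; "qd": joint speeds; "tau": joint torques, N m; "tcp_pos": TCP position; "tool_rot": TCP orientation; "force": force on the tool from outside, world axes, zero at the start; "ft_torque": the same for the moment, N m; "finger_gap": opening from 0.0 (shut) to 1.0 (fully open).
Only numpy, scipy, OpenCV 4.12 (cv2) and the standard library are available. Lean on these libraries where they do the work, as an engineer would, in place of code of your own. Each camera call takes 0.05 s, during which the arm holds its last target.

## Task

Load the long weld coupon into the datum fixture for its hardness traverse: raise the spring clip by its ball knob until it stays up, slide the coupon in beneath it plain end first (hole end towards the open front), and push it flush against both the side fence and the end stop. Then ease the clip down by its knob onto the coupon, without letting it snap, and let go. Leave the short coupon, the bottle, the jar and the hexagonal block where they are.

Things in the scene. Friction and masses are not known exactly. Their poses are not given: they have to be found in the camera images.
- fixture: The datum fixture, bolted down: flat grey anodised base 280 x 130 mm, top face 18 mm above the worktop. Origin: centre of its underside. x is the loading direction, from the open front end (x = -140 mm) to the clip end (+140 mm); y to the left of that; z up. Left and front are open. A seated long coupon has its centre at x = -30, y = -21, z = 22 mm, its x axis along the fixture's x.
- datum_corner (a point): Corner on the base's top face (z = 18 mm) where the inner faces of fence and stop meet: x = +45, y = -46 mm of the fixture, same axes. Both are 14 mm thick steel bars, tops at z = 30 mm. The side fence runs from here 143 mm towards the front (-x); coupons lie at its left. The end stop runs from here 70 mm to the left (+y); coupons lie in front of it.
- clip (a joint): Angle of the spring clip (rad) about a level hinge along the fixture's y: 0 down on the bare base, 0.09 down on an 8 mm coupon, 0.6 fully up (stop). An over-centre spring presses it down below 0.3 rad (7 N at the knob to lift it; 5 N of the nose on a coupon) and pushes it up and keeps it up above 0.3. Not held, it snaps either way.
- clip_nose (a point): The clip's rounded nose (its axis, radius 4 mm): the clip is a 16 mm wide strip of spring steel that reaches 88 mm from the hinge over the end stop towards the front and comes down at x = +17, y = -21 mm of the fixture. Fully up it leaves 46 mm free above an 8 mm coupon.
- clip_knob (a point): Centre of the black ball knob, 22 mm diameter, on an upright stem on top of the clip, 70 mm in front of and 34 mm above the hinge when down (78 mm above the worktop), 112 mm above the worktop when fully up. It moves in an arc about clip_hinge. The strip lies 32 mm below the ball's centre. Axes of the clip: x away from the nose, y along the hinge.
- clip_hinge (a point): Middle of the clip's hinge pin, 44 mm above the worktop, at x = +105, y = -21 mm of the fixture; its y axis is the hinge line. Raising the clip carries the knob up and back towards the hinge. The hinge block takes up x = +91 to +135, y = -44 to +2 mm of the fixture, up to 53 mm above the worktop.
- coupon_mid (a point): Centre (4 mm above its underside) of the long weld coupon, a loose flat steel plate 150 x 50 x 8 mm of about 0.45 kg with a darker weld band across its middle and a 10 mm hole 15 mm from one end. x runs along its length towards the plain end (without the hole), y across its width, z up.
- coupon_hole (a point): Middle of the hole in the long coupon, 60 mm from its centre towards -x; same axes.
- short_coupon_mid (a point): Centre of the short coupon, same steel but 90 x 50 x 8 mm: not wanted, to be left where it lies. x along its length.
- bottle_mid (a point): Centre (half-way up) of the cleaning-fluid bottle with blue cap, 36 mm across and 98 mm tall, standing at the left of the fixture: leave it.
- jar_mid (a point): Centre of the small jar with white lid, 38 mm across and 48 mm tall, standing at the right of the fixture: leave it.
- hex_mid (a point): Centre of the flat hexagonal steel test block, 52 x 59 x 12 mm, lying in front of the fixture: leave it.
- coupon: The long coupon as a whole; its origin is the centre of its underside, axes as coupon_mid.
There are look-alikes about, which are no part of the job. What is shaped like the coupon but brown is not meant.

How it is judged:
By the outcome, as a careful person would: the job done as asked, in the order asked, and still so for the second after the job is handed in, with the robot touching nothing.
It also fails if it takes over 72 s, if anything falls off the work surface, if the arm or the gripper's body presses on something with over 40 N, if the wrist force passes 120 N, or if a joint passes its speed limit or range.

## Working session

There is one attempt and no reset: what is moved stays moved. The work goes in short steps, Python scripts to look and compute and a tool call to move; the robot and the scene stay as the last step left them, time stands still between calls to the robot, and variables do not carry over. Pictures are saved under pics/ and viewed, and the job is handed in when it is done.

Besides the shell and the picture viewer there is one more tool, called after "Call:" as name(argument=value, ...), one argument or row to a line, values as JSON. servo_tool: Moves the arm, as the interface text tells. Its arguments: {"type":"object","properties":{"motion":{"type":"array"},"grip_force":{"type":"number"}},"required":["motion"]}

```bash
ls; mkdir -p pics; python3 - <<'E'
from station import manip
import cv2, json, numpy as np
s=manip.sense(); print({k:np.round(v,4).tolist() for k,v in s.items()})
for n in ["scene","side","wrist"]:
    d=manip.snapshot(n); cv2.imwrite(f"pics/{n}0.png",d["frame"][:,:,::-1]); print(n,np.round(d["mtx"],1).tolist(),np.round(d["world_from_camera"],4).tolist(),[k for k in d])
E
```

```text
pics
{'t': 0.0, 'q': [1.1185, 0.5285, 1.4339, -0.0, 1.1814, -0.1785], 'qd': [0.0012, 0.002, -0.0014, 0.0012, -0.0002, 0.0007], 'tau': [-0.0009, -44.2345, -17.8026, -0.0003, 0.0084, 0.0], 'tcp_pos': [0.1687, 0.6011, 0.2303], 'tool_rot': [0.1365, 0.9906, -0.001, -0.0003], 'force': [0.5942, -0.1893, 0.1547], 'ft_torque': [0.0015, 0.0253, -0.0316], 'finger_gap': 0.9974}
scene [[376.2, 0.0, 313.1], [0.0, 376.2, 202.5], [0.0, 0.0, 1.0]] [[0.5324, 0.468, -0.7054, -0.1628], [-0.8463, 0.3094, -0.4335, -0.4414], [0.0154, 0.8278, 0.5608, 0.6541], [0.0, 0.0, 0.0, 1.0]] ['frame', 'mtx', 'world_from_camera']
side [[456.2, 0.0, 320.3], [0.0, 456.2, 198.1], [0.0, 0.0, 1.0]] [[0.9917, 0.0782, -0.1019, 0.4438], [-0.1284, 0.6273, -0.7681, -0.7918], [0.0039, 0.7749, 0.6321, 0.749], [0.0, 0.0, 0.0, 1.0]] ['frame', 'mtx', 'world_from_camera']
wrist [[280.7, 0.0, 324.7], [0.0, 280.7, 201.4], [0.0, 0.0, 1.0]] [[0.2705, -0.9252, -0.2662, 0.101], [0.9627, 0.2593, 0.0772, 0.6199], [-0.0023, -0.2772, 0.9608, 0.3724], [0.0, 0.0, 0.0, 1.0]] ['frame', 'mtx', 'world_from_camera']
```

View pics/scene0.png

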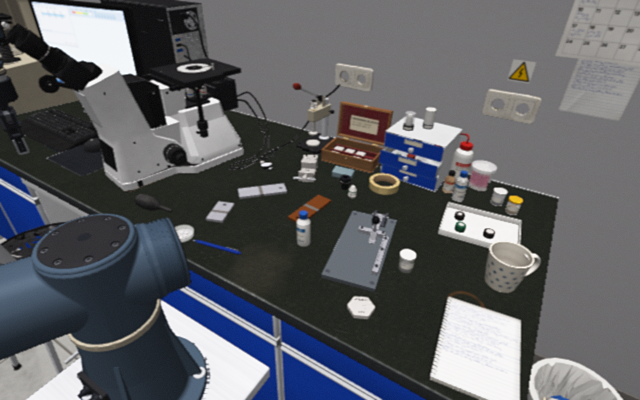

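View pics/side0.png

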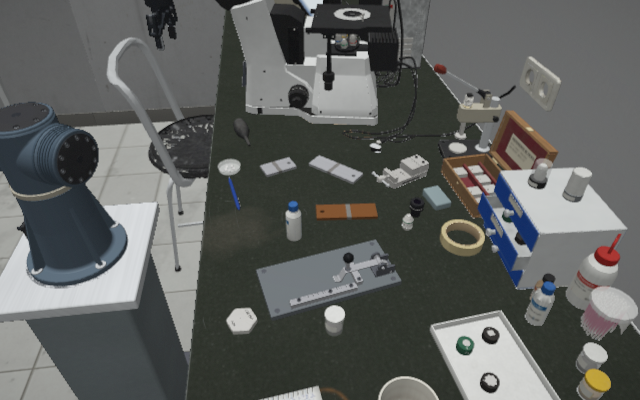

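View pics/wrist0.png

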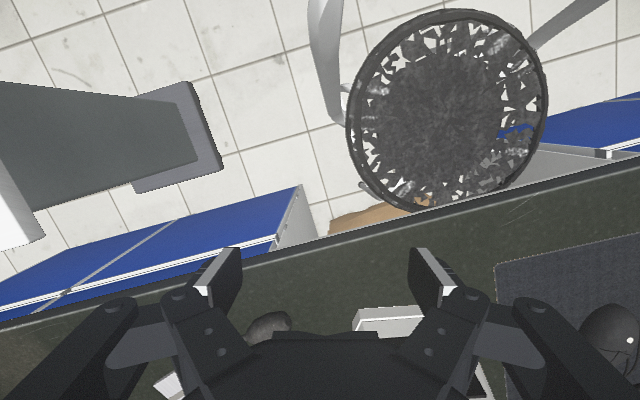

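The side picture shows the fixture at about (328,277), with the knob at (348,258). There are three plates: grey at (336,168), smaller grey at (278,166) and brown at (346,211). I'll enlarge these to check which is which.

```bash
cat > h.py <<'E'
import numpy as np, cv2
from station import manip
def ray(d,u,v):
    K=d["mtx"];T=d["world_from_camera"]
    p=np.array([(u-K[0,2])/K[0,0],-(v-K[1,2])/K[1,1],-1.0])
    return T[:3,3],T[:3,:3]@p
def at(d,u,v,z):
    o,r=ray(d,u,v); return o+r*(z-o[2])/r[2]
def proj(d,P):
    K=d["mtx"];T=d["world_from_camera"]
    c=(np.asarray(P)-T[:3,3])@T[:3,:3]
    return np.array([K[0,2]+K[0,0]*c[...,0]/-c[...,2],K[1,2]-K[1,1]*c[...,1]/-c[...,2]]).T
def tri(obs):
    A=np.zeros((3,3));b=np.zeros(3)
    for d,u,v in obs:
        o,r=ray(d,u,v);r=r/np.linalg.norm(r);M=np.eye(3)-np.outer(r,r);A+=M;b+=M@o
    p=np.linalg.solve(A,b)
    return p,[proj(d,p)-[u,v] for d,u,v in obs]
def crop(d,x0,y0,x1,y1,s,name):
    f=d["frame"][y0:y1,x0:x1,::-1]
    f=cv2.resize(f,None,fx=s,fy=s,interpolation=cv2.INTER_CUBIC)
    st=20 if s<7 else 10
    for x in range((x0//st+1)*st,x1,st): cv2.putText(f,str(x),(int((x+.5-x0)*s)-8,8),0,.33,(0,255,255),1); cv2.line(f,(int((x+.5-x0)*s),10),(int((x+.5-x0)*s),16),(0,255,255),1)
    for y in range((y0//st+1)*st,y1,st): cv2.putText(f,str(y),(0,int((y+.5-y0)*s)+4),0,.33,(0,255,255),1); cv2.line(f,(22,int((y+.5-y0)*s)),(28,int((y+.5-y0)*s)),(0,255,255),1)
    cv2.imwrite("pics/"+name+".png",f)
E
python3 - <<'E'
from h import *
a=manip.snapshot("side");b=manip.snapshot("scene")
import pickle;pickle.dump((a,b),open("d0.pkl","wb"))
crop(a,250,145,390,225,5.7,"c_side_pl"); crop(a,250,235,405,320,5.1,"c_side_fx")
crop(b,200,175,335,230,5.9,"c_sc_pl"); crop(b,315,205,415,290,7,"c_sc_fx")
E
```

```text
(no output)
```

View pics/c_side_pl.png

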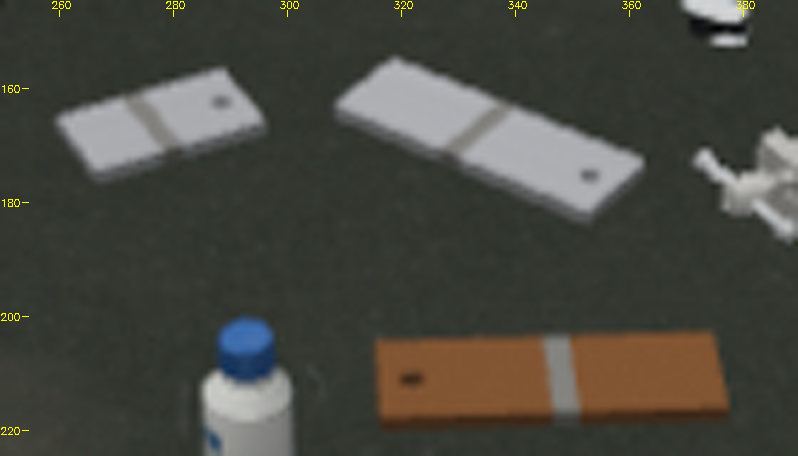

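View pics/c_side_fx.png

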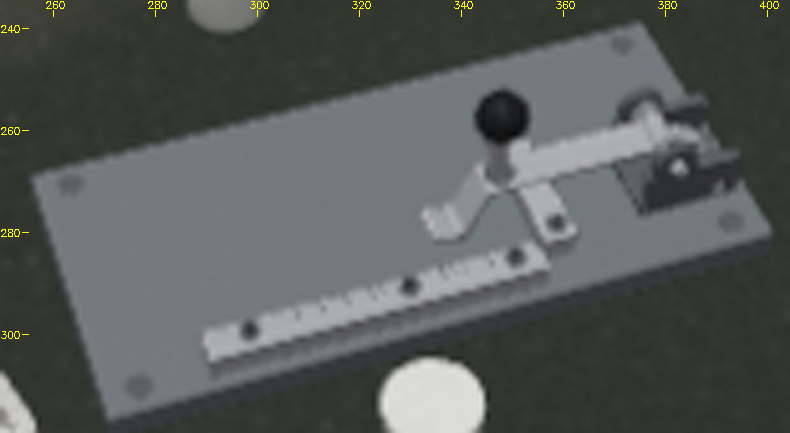

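View pics/c_sc_pl.png

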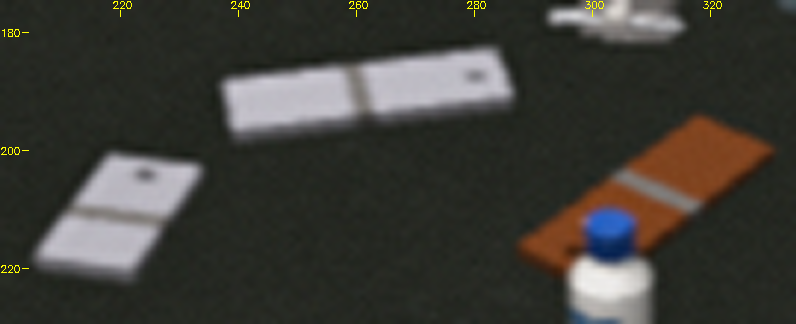

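View pics/c_sc_fx.png

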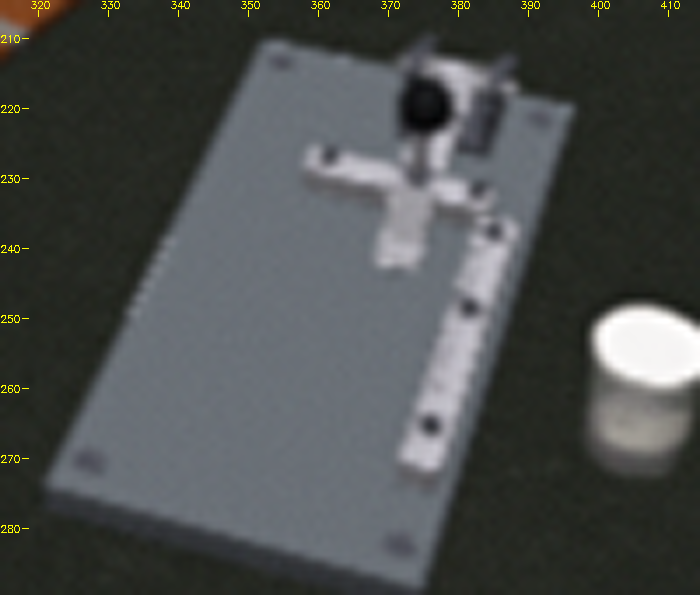

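The long coupon is the grey plate at side (336,168), which is scene (262,190). The look-alikes are:
- Short coupon: side (278,166), scene (220,211). It is grey but only 90 mm long.
- Brown plate: side (346,211), scene (310,207). It is excluded by colour.

The coupon's hole is at side (353,175). Next I'll fit the poses.

```bash
python3 - <<'E'
from h import *
import pickle
from scipy.optimize import least_squares
a,b=pickle.load(open("d0.pkl","rb"))
np.set_printoptions(precision=4,suppress=True)
def fit(model,obs,x0):
    def P(x):
        c,s=np.cos(x[2]),np.sin(x[2]); m=np.array(model)
        return np.c_[x[0]+c*m[:,0]-s*m[:,1],x[1]+s*m[:,0]+c*m[:,1],m[:,2]]
    def f(x):
        r=[]
        for d,uv in obs: r.append((proj(d,P(x))-np.array(uv)).ravel())
        return np.concatenate(r)
    s=least_squares(f,x0); return s.x,s.fun.reshape(len(obs),-1,2)
# fixture
m=[(-.14,.065,.018),(.14,.065,.018),(.14,-.065,.018),(-.14,-.065,.018)]
S=[(256.5,269),(375.5,239),(400.5,280),(271,316)];C=[(321,274),(352,210.5),(396.5,220),(374.5,287.5)]
for d,o in((a,S),(b,C)): print([at(d,u,v,.018)[:2].round(4).tolist() for u,v in o])
for obs in ([(a,S)],[(b,C)],[(a,S),(b,C)]):
    x,r=fit(m,obs,[.55,-.05,0]); print("fix",x,np.abs(r).max())
print(tri([(a,348,257),(b,375,219.5)]))
# coupon
m=[(-.075,.025,.008),(-.075,-.025,.008),(.075,-.025,.008),(.075,.025,.008),(-.06,0,.008)]
S=[(353,182),(362.3,172.3),(318.8,155),(308.3,163.3),(353,175)];C=[(286.3,191.5),(284,183),(238,188.0),(239.5,197),(280.3,187.3)]
for d,o in((a,S),(b,C)): print([at(d,u,v,.008)[:2].round(4).tolist() for u,v in o])
p=at(a,336,168,.008)
for obs in ([(a,S)],[(b,C)],[(a,S),(b,C)]):
  best=min((fit(m,obs,[p[0],p[1],t]) for t in(0,1.57,3.14,-1.57)),key=lambda q:(q[1]**2).sum())
  print("coup",best[0],"\n",best[1] if len(obs)>1 else np.abs(best[1]).max())
E
```

```text
[[0.3963, -0.1233], [0.6678, -0.0657], [0.6925, -0.1913], [0.4214, -0.2476]]
[[0.3933, -0.1252], [0.6647, -0.0673], [0.6928, -0.1944], [0.4231, -0.2491]]
fix [ 0.5446 -0.1565  0.2055] 1.1558220683735385
fix [ 0.5443 -0.1586  0.2078] 0.9954578527532476
fix [ 0.5446 -0.1575  0.207 ] 1.2806236163403923
(array([ 0.5827, -0.1705,  0.0791]), [array([-0.0429,  0.2228]), array([-0.075 , -0.1605])])
[[0.6592, 0.1657], [0.6929, 0.2062], [0.5844, 0.3058], [0.5495, 0.2677], [0.6651, 0.197]]
[[0.6556, 0.1626], [0.694, 0.1994], [0.5867, 0.3046], [0.5492, 0.2653], [0.6655, 0.1936]]
coup [0.6214 0.2367 2.3935] 
 0.4498439593829744
coup [0.6216 0.2334 2.3733] 
 0.4224900983127782
coup [0.6216 0.2347 2.3868] 
 [[[-0.0225  0.1323]
  [ 0.4932  0.9676]
  [-0.0469  0.2813]
  [ 0.0805 -0.0564]
  [ 0.299   0.7107]]

 [[-0.0078 -0.7201]
  [-0.6526 -0.0943]
  [-0.4856  0.38  ]
  [-0.521  -0.3409]
  [-0.0488  0.0322]]]
```

Fixture: (0.5446, -0.1575), yaw 0.207. That puts the knob at (0.583, -0.171, 0.078), and triangulation gives (0.583, -0.1705, 0.079), so they agree. Coupon: (0.6216, 0.2347), yaw 2.387. The corners give sides of about 150 x 52 mm, so this is the long one. I'll write a row planner and head for the knob.

```bash
cat >> h.py <<'E'
from scipy.spatial.transform import Rotation as Rn
FX=np.array([.5446,-.1575]);FA=.207
def fx2w(x,y,z):
    c,s=np.cos(FA),np.sin(FA); return np.array([FX[0]+c*x-s*y,FX[1]+s*x+c*y,z])
def w2fx(p):
    c,s=np.cos(FA),np.sin(FA); d=np.asarray(p)[:2]-FX; return np.array([c*d[0]+s*d[1],-s*d[0]+c*d[1],p[2]])
def down(phi,pitch=0):
    # tool x at yaw phi, z down
    return Rn.from_matrix(np.array([[np.cos(phi),np.sin(phi),0],[np.sin(phi),-np.cos(phi),0],[0,0,-1]]))
def plan(pts,phi,n,hand=0,cur=None):
    """pts: target pos (list of waypoints ok), n rows each"""
    s=manip.sense(); p=np.array(s["tcp_pos"]);R=Rn.from_quat(s["tool_rot"])
    if cur: p,R=cur
    T=down(phi); w=(R.inv()*T).as_rotvec(); d=(np.array(pts)-p)/n
    rows=[]
    for i in range(n):
        v=R.inv().apply(d)*1000
        rows.append([round(x,0) for x in v]+[round(x,3) for x in w/n]+[hand]); R=R*Rn.from_rotvec(w/n)
    print("step mm",np.linalg.norm(d)*1000,"deg",np.degrees(np.linalg.norm(w/n)))
    for r in rows: print([float(x) for x in r],end=",")
    print()
    return (np.array(pts),T)
def st():
    s=manip.sense();R=Rn.from_quat(s["tool_rot"]).as_matrix();x=R[:,0]
    print("t",round(s["t"],2),"p",np.round(s["tcp_pos"],4),"fx",np.round(w2fx(s["tcp_pos"])*1000,1),"phi",round(np.arctan2(x[1],x[0]),4),"zax",R[:,2].round(3),"F",np.round(s["force"],1),"M",np.round(s["ft_torque"],2),"gap",round(float(s["finger_gap"]),3),"q",np.round(s["q"],2))
E
python3 - <<'E'
from h import *
st()
print(fx2w(.035,-.021,.078))
plan(fx2w(.035,-.021,.17),.207+np.pi,26)
E
```

```text
t 0.25 p [0.1688 0.6014 0.2308] fx [-211.8  820.   230.8] phi 2.8678 zax [-0.    -0.001 -1.   ] F [-0.5 -0.7  0.2] M [0.04 0.   0.02] gap 1.003 q [ 1.12  0.53  1.43 -0.    1.18 -0.18]
[ 0.58316884 -0.17085832  0.078     ]
step mm 33.78931094194405 deg 1.059445108957659
[-23.0, -24.0, 2.0, -0.0, -0.0, -0.018, 0.0],[-23.0, -25.0, 2.0, -0.0, -0.0, -0.018, 0.0],[-22.0, -25.0, 2.0, -0.0, -0.0, -0.018, 0.0],[-22.0, -26.0, 2.0, -0.0, -0.0, -0.018, 0.0],[-22.0, -26.0, 2.0, -0.0, -0.0, -0.018, 0.0],[-21.0, -26.0, 2.0, -0.0, -0.0, -0.018, 0.0],[-21.0, -27.0, 2.0, -0.0, -0.0, -0.018, 0.0],[-20.0, -27.0, 2.0, -0.0, -0.0, -0.018, 0.0],[-20.0, -27.0, 2.0, -0.0, -0.0, -0.018, 0.0],[-19.0, -28.0, 2.0, -0.0, -0.0, -0.018, 0.0],[-19.0, -28.0, 2.0, -0.0, -0.0, -0.018, 0.0],[-18.0, -29.0, 2.0, -0.0, -0.0, -0.018, 0.0],[-17.0, -29.0, 2.0, -0.0, -0.0, -0.018, 0.0],[-17.0, -29.0, 2.0, -0.0, -0.0, -0.018, 0.0],[-16.0, -29.0, 2.0, -0.0, -0.0, -0.018, 0.0],[-16.0, -30.0, 2.0, -0.0, -0.0, -0.018, 0.0],[-15.0, -30.0, 2.0, -0.0, -0.0, -0.018, 0.0],[-15.0, -30.0, 2.0, -0.0, -0.0, -0.018, 0.0],[-14.0, -31.0, 2.0, -0.0, -0.0, -0.018, 0.0],[-14.0, -31.0, 2.0, -0.0, -0.0, -0.018, 0.0],[-13.0, -31.0, 2.0, -0.0, -0.0, -0.018, 0.0],[-12.0, -31.0, 2.0, -0.0, -0.0, -0.018, 0.0],[-12.0, -32.0, 2.0, -0.0, -0.0, -0.018, 0.0],[-11.0, -32.0, 2.0, -0.0, -0.0, -0.018, 0.0],[-11.0, -32.0, 2.0, -0.0, -0.0, -0.018, 0.0],[-10.0, -32.0, 2.0, -0.0, -0.0, -0.018, 0.0],
```

Call:
servo_tool(
  motion=[
    [-23, -24, 0, 0, 0, -0.018, 0],
    [-23, -25, 0, 0, 0, -0.018, 0],
    [-22, -25, 0, 0, 0, -0.018, 0],
    [-22, -26, 0, 0, 0, -0.018, 0],
    [-22, -26, 0, 0, 0, -0.018, 0],
    [-21, -26, 0, 0, 0, -0.018, 0],
    [-21, -27, 0, 0, 0, -0.018, 0],
    [-20, -27, 0, 0, 0, -0.018, 0],
    [-20, -27, 0, 0, 0, -0.018, 0],
    [-19, -28, 0, 0, 0, -0.018, 0],
    [-19, -28, 0, 0, 0, -0.018, 0],
    [-18, -29, 0, 0, 0, -0.018, 0],
  ],
  grip_force=40,
)

```text
t: 1.25
tcp_pos: [0.3672, 0.2379, 0.2293]
tool_rot: [0.016, 1.0, 0.003, 0.001]
force: [1.1, 0.4, -0.7]
finger_gap: 0.5
```

```bash
python3 - <<'E'
from h import *
st()
plan(fx2w(.035,-.021,.17),.207+np.pi,12)
E
```

```text
t 1.25 p [0.3672 0.2379 0.2293] fx [-92.3 423.4 229.3] phi 3.1086 zax [ 0.003  0.006 -1.   ] F [ 1.1  0.4 -0.7] M [ 0.03  0.   -0.03] gap 0.5 q [ 0.31  0.28  1.89  0.01  0.97 -1.23]
step mm 38.836221750716376 deg 1.1462204477318214
[-19.0, -33.0, 5.0, 0.0, 0.0, -0.02, 0.0],[-18.0, -34.0, 5.0, 0.0, 0.0, -0.02, 0.0],[-18.0, -34.0, 5.0, 0.0, 0.0, -0.02, 0.0],[-17.0, -35.0, 5.0, 0.0, 0.0, -0.02, 0.0],[-16.0, -35.0, 5.0, 0.0, 0.0, -0.02, 0.0],[-16.0, -35.0, 5.0, 0.0, 0.0, -0.02, 0.0],[-15.0, -36.0, 5.0, 0.0, 0.0, -0.02, 0.0],[-14.0, -36.0, 5.0, 0.0, 0.0, -0.02, 0.0],[-14.0, -36.0, 5.0, 0.0, 0.0, -0.02, 0.0],[-13.0, -36.0, 5.0, 0.0, 0.0, -0.02, 0.0],[-12.0, -37.0, 5.0, 0.0, 0.0, -0.02, 0.0],[-11.0, -37.0, 5.0, 0.0, 0.0, -0.02, 0.0],
```

Call:
servo_tool(
  motion=[
    [-19, -33, 2, 0, 0, -0.02, 0],
    [-18, -34, 2, 0, 0, -0.02, 0],
    [-18, -34, 3, 0, 0, -0.02, 0],
    [-17, -35, 3, 0, 0, -0.02, 0],
    [-16, -35, 5, 0, 0, -0.02, 0],
    [-16, -35, 5, 0, 0, -0.02, 0],
    [-15, -36, 6, 0, 0, -0.02, 0],
    [-14, -36, 6, 0, 0, -0.02, 0],
    [-14, -36, 7, 0, 0, -0.02, 0],
    [-13, -36, 7, 0, 0, -0.02, 0],
    [-12, -33, 7, 0, 0, -0.02, 0],
    [-8, -25, 7, 0, 0, -0.02, 0],
  ],
)

```text
t: 2.25
tcp_pos: [0.5894, -0.1797, 0.1688]
tool_rot: [-0.107, 0.994, 0.002, 0.007]
force: [1.3, 0.1, 0.3]
finger_gap: 0.5
```

```bash
python3 - <<'E'
from h import *
d=manip.snapshot("wrist"); cv2.imwrite("pics/w1.png",d["frame"][:,:,::-1]); 
st()
print(proj(d,fx2w(.035,-.021,.078)))
plan(fx2w(.035,-.021,.13),.207+np.pi,3)
E
```

```text
t 2.3 p [ 0.5919 -0.1845  0.1676] fx [ 40.7 -36.2 167.6] phi -2.9282 zax [ 0.017  0.001 -1.   ] F [ 3.6 -3.   0.6] M [-0.12 -0.11 -0.04] gap 0.5 q [-0.49  0.59  1.52  0.01  1.02 -2.28]
[336.76540294 199.03198001]
step mm 13.643745662486443 deg 0.34664199875718477
[2.0, 5.0, 12.0, -0.001, 0.006, 0.002, 0.0],[2.0, 5.0, 13.0, -0.001, 0.006, 0.002, 0.0],[2.0, 5.0, 13.0, -0.001, 0.006, 0.002, 0.0],
```

View pics/w1.png

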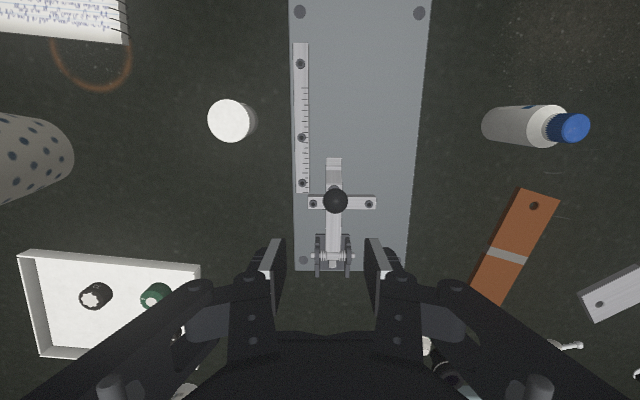

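The knob is at wrist (336,200) and the model predicted (337,199). I'll align and descend partway.

Call:
servo_tool(
  motion=[
    [3, 8, 8, 0, 0.006, 0.002, 0],
    [2, 5, 12, 0, 0.006, 0.002, 0],
    [0, 2, 15, 0, 0.005, 0.002, 0],
    [0, 0, 15, 0, 0, 0, 0],
    [0, 0, 8, 0, 0, 0, 0],
    [0, 0, 3, 0, 0, 0, 0],
    [0, 0, 0, 0, 0, 0, 0],
  ],
)

```text
t: 2.88
tcp_pos: [0.5808, -0.1685, 0.1011]
tool_rot: [-0.101, 0.995, 0.0, -0.003]
force: [-0.1, 0.0, -1.4]
finger_gap: 0.498
```

```bash
python3 - <<'E'
from h import *
d=manip.snapshot("wrist"); cv2.imwrite("pics/w2.png",d["frame"][:,:,::-1]); 
st()
print(proj(d,fx2w(.035,-.021,.078)))
crop(d,220,130,440,290,3.6,"w2c")
plan(fx2w(.035,-.021,.06),.207+np.pi,5)
E
```

```text
t 2.93 p [ 0.581  -0.1685  0.1015] fx [ 33.3 -18.2 101.5] phi -2.9386 zax [-0.005  0.    -1.   ] F [-0.8  0.  -0.1] M [0.01 0.03 0.07] gap 0.5 q [-0.47  0.67  1.59 -0.    0.89 -2.24]
[321.17335652 238.92948526]
step mm 8.322915630458551 deg 0.077724441148887
[-0.0, -1.0, 8.0, 0.0, -0.001, -0.001, 0.0],[-0.0, -1.0, 8.0, 0.0, -0.001, -0.001, 0.0],[-0.0, -1.0, 8.0, 0.0, -0.001, -0.001, 0.0],[-0.0, -1.0, 8.0, 0.0, -0.001, -0.001, 0.0],[-0.0, -1.0, 8.0, 0.0, -0.001, -0.001, 0.0],
```

View pics/w2c.png

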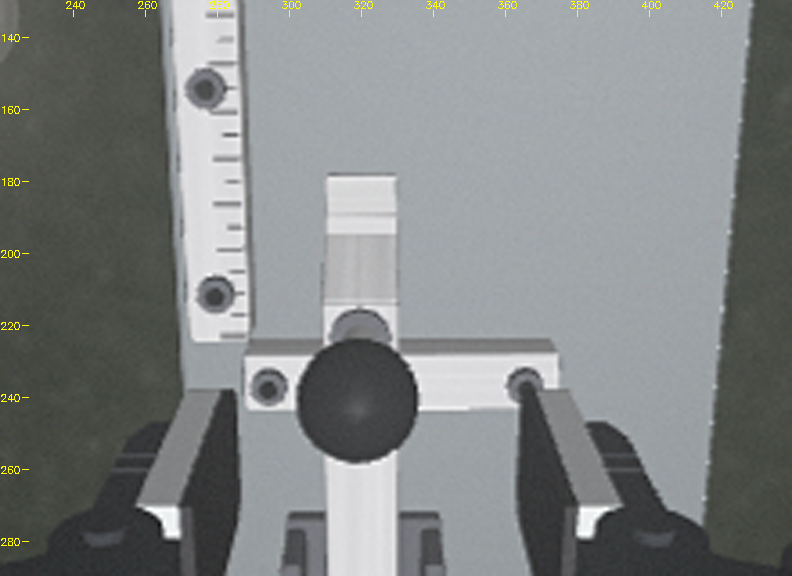

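The knob is centred at (318.5,240.5) and the jaws are centred about 4 mm to its +y side. I'll correct that, descend and grip.

Call:
servo_tool(
  motion=[
    [-1, -3, 8, 0, 0, 0, 0],
    [-1, -1, 11, 0, 0, 0, 0],
    [0, 0, 11, 0, 0, 0, 0],
    [0, 0, 7, 0, 0, 0, 0],
    [0, 0, 3, 0, 0, 0, 0],
    [0, 0, 0, 0, 0, 0, 0],
    [0, 0, 0, 0, 0, 0, -1],
    [0, 0, 0, 0, 0, 0, -1],
    [0, 0, 0, 0, 0, 0, -1],
    [0, 0, 0, 0, 0, 0, -1],
    [0, 0, 0, 0, 0, 0, -1],
  ],
  grip_force=40,
)

```text
t: 3.85
tcp_pos: [0.585, -0.1714, 0.0596]
tool_rot: [-0.101, 0.995, 0.0, -0.001]
force: [0.6, 1.3, -2.9]
finger_gap: 0.227
```

```bash
python3 - <<'E'
from h import *
st()
r=np.hypot(.070,.034);a0=np.arctan2(.034,.070)
prev=None
for i in range(13):
    t=i*.05; p=np.array([-r*np.cos(a0+t),r*np.sin(a0+t)])*1000
    if prev is not None: print(round(t,2),(p-prev).round(1),end=" ")
    prev=p
d=manip.snapshot("wrist");crop(d,220,130,440,290,3.6,"w3c")
E
```

```text
t 3.85 p [ 0.585  -0.1714  0.0596] fx [ 36.7 -21.9  59.6] phi -2.9397 zax [-0.002  0.001 -1.   ] F [ 0.6  1.3 -2.9] M [ 0.09 -0.1  -0.07] gap 0.227 q [-0.47  0.74  1.6  -0.    0.81 -2.24]
0.05 [1.8 3.5] 0.1 [2.  3.4] 0.15 [2.1 3.3] 0.2 [2.3 3.2] 0.25 [2.4 3. ] 0.3 [2.6 2.9] 0.35 [2.7 2.8] 0.4 [2.9 2.6] 0.45 [3.  2.5] 0.5 [3.1 2.3] 0.55 [3.2 2.2] 0.6 [3.3 2. ]
```

View pics/w3c.png

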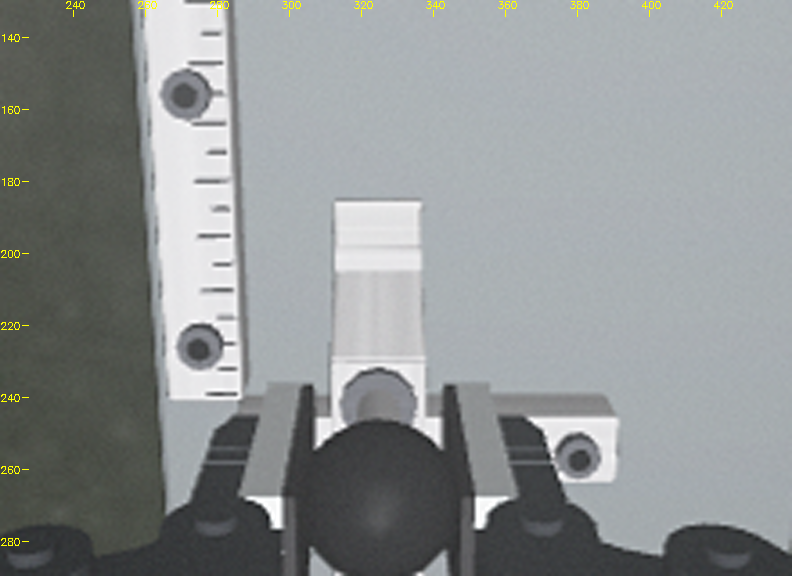

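The ball is held between the pads. Now I'll lift it along the arc.

Call:
servo_tool(
  motion=[
    [-1.8, 0, -3.5, 0, 0, 0, -1],
    [-2, 0, -3.4, 0, 0, 0, -1],
    [-2.1, 0, -3.3, 0, 0, 0, -1],
    [-2.3, 0, -3.2, 0, 0, 0, -1],
    [-2.4, 0, -3, 0, 0, 0, -1],
    [-2.6, 0, -2.9, 0, 0, 0, -1],
    [-2.7, 0, -2.8, 0, 0, 0, -1],
    [-2.9, 0, -2.6, 0, 0, 0, -1],
    [-3, 0, -2.5, 0, 0, 0, -1],
    [-3.1, 0, -2.3, 0, 0, 0, -1],
    [-3.2, 0, -2.2, 0, 0, 0, -1],
    [0, 0, 0, 0, 0, 0, -1],
  ],
)

```text
t: 4.9
tcp_pos: [0.6172, -0.1647, 0.095]
tool_rot: [-0.101, 0.995, 0.001, 0.001]
force: [1.3, 1.8, -6.5]
finger_gap: 0.232
```

```bash
python3 - <<'E'
from h import *
st()
d=manip.snapshot("side");crop(d,250,205,405,320,5.1,"s4")
E
```

```text
t 4.9 p [ 0.6172 -0.1647  0.095 ] fx [ 69.6 -22.   95. ] phi -2.9398 zax [ 0.001  0.001 -1.   ] F [ 1.3  1.8 -6.5] M [0.07 0.11 0.04] gap 0.232 q [-0.44  0.71  1.5   0.    0.92 -2.21]
```

View pics/s4.png

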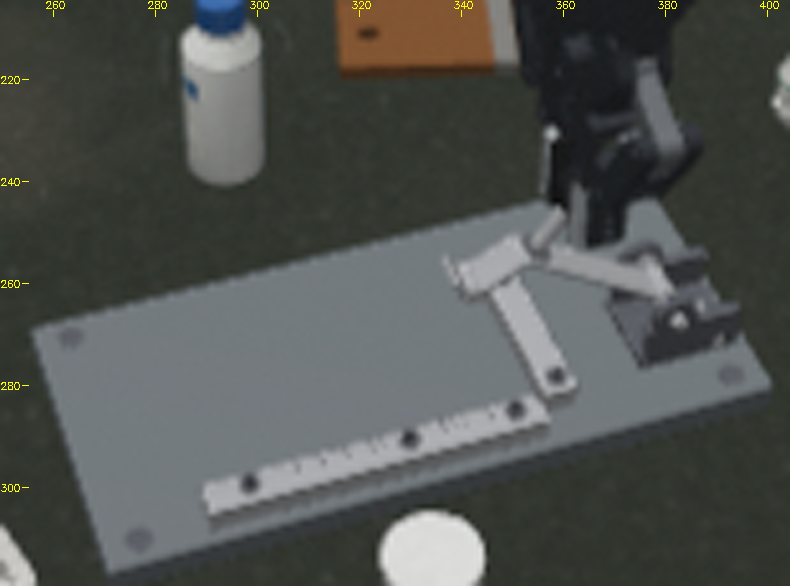

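The clip is up: the nose at (345,265) is raised. I'll release, retreat upward and go to the coupon.

```bash
python3 - <<'E'
from h import *
cur=(np.array([.6172,-.1647,.20]),down(-2.9398))
th=2.387;c=np.array([.6216,.2347])
g=c-.02*np.array([np.cos(th),np.sin(th)]);print(g)
plan([g[0],g[1],.15],th,14,.7,cur)
E
```

```text
[0.63617101 0.22100016]
step mm 27.813566051115238 deg 3.914060120693792
[-7.0, 27.0, 4.0, 0.0, 0.0, 0.068, 0.7],[-5.0, 27.0, 4.0, 0.0, 0.0, 0.068, 0.7],[-3.0, 27.0, 4.0, 0.0, 0.0, 0.068, 0.7],[-1.0, 28.0, 4.0, 0.0, 0.0, 0.068, 0.7],[1.0, 28.0, 4.0, 0.0, 0.0, 0.068, 0.7],[2.0, 27.0, 4.0, 0.0, 0.0, 0.068, 0.7],[4.0, 27.0, 4.0, 0.0, 0.0, 0.068, 0.7],[6.0, 27.0, 4.0, 0.0, 0.0, 0.068, 0.7],[8.0, 26.0, 4.0, 0.0, 0.0, 0.068, 0.7],[10.0, 26.0, 4.0, 0.0, 0.0, 0.068, 0.7],[12.0, 25.0, 4.0, 0.0, 0.0, 0.068, 0.7],[13.0, 24.0, 4.0, 0.0, 0.0, 0.068, 0.7],[15.0, 23.0, 4.0, 0.0, 0.0, 0.068, 0.7],[16.0, 22.0, 4.0, 0.0, 0.0, 0.068, 0.7],
```

Call:
servo_tool(
  motion=[
    [0, 0, 0, 0, 0, 0, 0],
    [0, 0, 0, 0, 0, 0, 0],
    [0, 0, 0, 0, 0, 0, 0],
    [0, 0, -8, 0, 0, 0, 0],
    [0, 0, -20, 0, 0, 0, 0],
    [0, 0, -30, 0, 0, 0, 0],
    [0, 0, -30, 0, 0, 0, 0],
    [0, 0, -15, 0, 0, 0, 0],
  ],
)

```text
t: 5.62
tcp_pos: [0.6108, -0.165, 0.1976]
tool_rot: [-0.101, 0.995, 0.003, -0.008]
force: [0.3, -1.0, 0.3]
finger_gap: 0.501
```

```bash
python3 - <<'E'
from h import *
st()
th=2.387;c=np.array([.6216,.2347])
g=c-.02*np.array([np.cos(th),np.sin(th)]);print(g)
plan([g[0],g[1],.16],th,12,.7)
d=manip.snapshot("side");crop(d,250,205,405,320,5.1,"s5")
E
```

```text
t 5.62 p [ 0.6108 -0.165   0.1976] fx [ 63.2 -21.  197.6] phi -2.9391 zax [-0.017  0.004 -1.   ] F [ 0.3 -1.   0.3] M [-0.05 -0.02 -0.01] gap 0.501 q [-0.44  0.58  1.43 -0.    1.14 -2.21]
[0.63617101 0.22100016]
step mm 32.392492439409615 deg 4.5701468470530635
[-9.0, 31.0, 3.0, -0.0, -0.002, 0.08, 0.7],[-6.0, 32.0, 3.0, -0.0, -0.002, 0.08, 0.7],[-4.0, 32.0, 3.0, -0.0, -0.002, 0.08, 0.7],[-1.0, 32.0, 3.0, -0.0, -0.002, 0.08, 0.7],[2.0, 32.0, 3.0, -0.0, -0.002, 0.08, 0.7],[4.0, 32.0, 3.0, -0.0, -0.002, 0.08, 0.7],[7.0, 32.0, 3.0, -0.0, -0.002, 0.08, 0.7],[9.0, 31.0, 3.0, -0.0, -0.002, 0.08, 0.7],[12.0, 30.0, 3.0, -0.0, -0.002, 0.08, 0.7],[14.0, 29.0, 3.0, -0.0, -0.002, 0.08, 0.7],[16.0, 28.0, 3.0, -0.0, -0.002, 0.08, 0.7],[18.0, 26.0, 3.0, -0.0, -0.002, 0.08, 0.7],
```

View pics/s5.png

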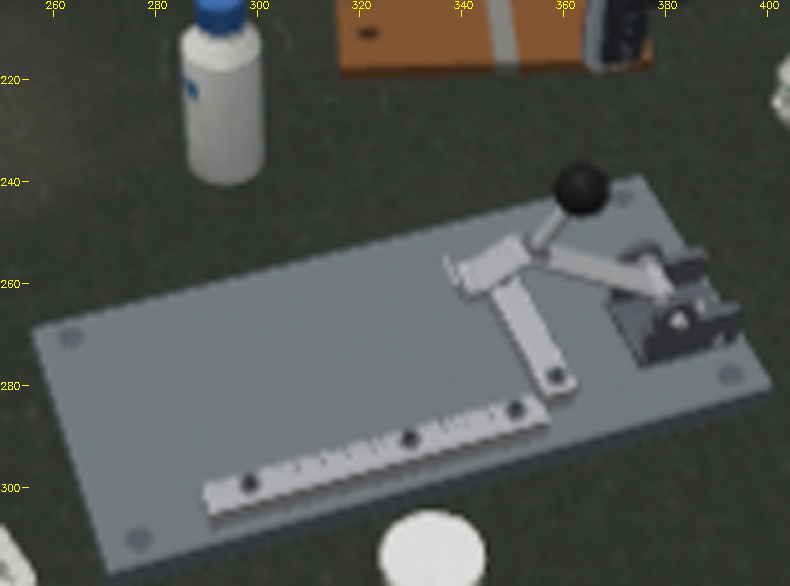

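The clip stays up on its own, with the knob at (363,242). Now to the coupon.

Call:
servo_tool(
  motion=[
    [-9, 25, 2, 0, -0.002, 0.08, 0.7],
    [-6, 32, 3, 0, -0.002, 0.08, 0.7],
    [-4, 32, 3, 0, -0.002, 0.08, 0.7],
    [-1, 32, 3, 0, -0.002, 0.08, 0.7],
    [2, 32, 3, 0, -0.002, 0.08, 0.7],
    [4, 32, 3, 0, -0.002, 0.08, 0.7],
    [7, 32, 3, 0, -0.002, 0.08, 0.7],
    [9, 31, 3, 0, -0.002, 0.08, 0.7],
    [12, 30, 3, 0, -0.002, 0.08, 0.7],
    [12, 25, 3, 0, -0.002, 0.08, 0.7],
    [10, 18, 3, 0, -0.002, 0.06, 0.7],
    [5, 8, 2, 0, 0, 0.03, 0.7],
  ],
)

```text
t: 6.67
tcp_pos: [0.6441, 0.18, 0.1642]
tool_rot: [0.364, 0.931, -0.004, 0.006]
force: [-0.0, -0.3, 0.4]
finger_gap: 0.852
```

Call:
servo_tool(
  motion=[
    [0, 0, 0, 0, 0, 0, 0.7],
    [0, 0, 0, 0, 0, 0, 0.7],
  ],
)

```text
t: 6.83
tcp_pos: [0.6424, 0.1825, 0.1624]
tool_rot: [0.362, 0.932, -0.005, 0.005]
force: [-0.5, -1.1, 0.3]
finger_gap: 0.851
```

```bash
python3 - <<'E'
from h import *
st()
th=2.387;c=np.array([.6216,.2347])
d=manip.snapshot("wrist");cv2.imwrite("pics/w6.png",d["frame"][:,:,::-1])
g=c-.02*np.array([np.cos(th),np.sin(th)]);print(g)
plan([g[0],g[1],.10],th,6,.7)
R=np.array([[np.cos(th),-np.sin(th)],[np.sin(th),np.cos(th)]])
for q in [(-.075,.025),(-.075,-.025),(.075,-.025),(.075,.025),(-.06,0)]: print(proj(d,np.r_[c+R@q,.008]).round(1))
E
```

```text
t 6.83 p [0.6424 0.1825 0.1624] fx [165.6 312.7 162.4] phi 2.4011 zax [ 0.005 -0.013 -1.   ] F [-0.5 -1.1  0.3] M [-0.02  0.02  0.03] gap 0.851 q [ 0.12  0.66  1.38 -0.02  1.1  -0.71]
[0.63617101 0.22100016]
step mm 12.28260211904279 deg 0.18109499396259762
[5.0, 4.0, 10.0, -0.001, 0.002, 0.002, 0.7],[5.0, 4.0, 10.0, -0.001, 0.002, 0.002, 0.7],[5.0, 4.0, 10.0, -0.001, 0.002, 0.002, 0.7],[5.0, 4.0, 10.0, -0.001, 0.002, 0.002, 0.7],[5.0, 4.0, 10.0, -0.001, 0.002, 0.002, 0.7],[5.0, 4.0, 10.0, -0.001, 0.002, 0.002, 0.7],
[324.6 207. ]
[369.8 207.7]
[379.3  57.8]
[326.7  57.1]
[347.7 194.3]
```

View pics/w6.png

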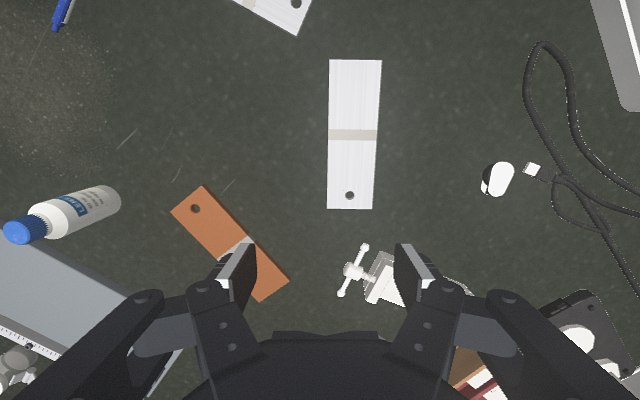

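The coupon is at wrist: corners (330,60), (382,60), (372,209), (327,208), hole (350,195) at the near end. It lies about 2.5 px right of and 2 px below the prediction, so I'll correct the centre to (0.6244, 0.2355).

```bash
python3 - <<'E'
from h import *
th=2.387;c=np.array([.6244,.2355])
g=c-.02*np.array([np.cos(th),np.sin(th)]);print(g)
plan([g[0],g[1],.05],th,8,.5)
E
```

```text
[0.63897101 0.22180016]
step mm 14.898803849205988 deg 0.1358212454719482
[4.0, 3.0, 14.0, -0.001, 0.002, 0.002, 0.5],[4.0, 3.0, 14.0, -0.001, 0.002, 0.002, 0.5],[4.0, 3.0, 14.0, -0.001, 0.002, 0.002, 0.5],[4.0, 3.0, 14.0, -0.001, 0.002, 0.002, 0.5],[4.0, 3.0, 14.0, -0.001, 0.002, 0.002, 0.5],[4.0, 3.0, 14.0, -0.001, 0.002, 0.002, 0.5],[4.0, 3.0, 14.0, -0.001, 0.002, 0.002, 0.5],[4.0, 3.0, 14.0, -0.001, 0.002, 0.002, 0.5],
```

Call:
servo_tool(
  motion=[
    [4, 3, 8, -0.001, 0.003, 0.002, 0.5],
    [4, 3, 14, -0.001, 0.003, 0.002, 0.5],
    [4, 3, 16, -0.001, 0.003, 0.002, 0.5],
    [4, 3, 16, -0.001, 0.003, 0.002, 0.5],
    [4, 3, 16, -0.001, 0.002, 0.002, 0.5],
    [4, 3, 16, -0.001, 0.002, 0.002, 0.5],
    [4, 3, 14, -0.001, 0, 0.002, 0.5],
    [3, 2, 6, 0, 0, 0.002, 0.5],
    [0, 0, 2, 0, 0, 0, 0.5],
    [0, 0, 0, 0, 0, 0, 0.5],
  ],
)

```text
t: 7.72
tcp_pos: [0.6364, 0.2089, 0.0486]
tool_rot: [0.376, 0.927, 0.001, -0.002]
force: [-0.2, 0.7, 0.2]
finger_gap: 0.747
```

```bash
python3 - <<'E'
from h import *
d=manip.snapshot("wrist");cv2.imwrite("pics/w7.png",d["frame"][:,:,::-1])
st()
th=2.387;c=np.array([.6244,.2355])
g=c-.02*np.array([np.cos(th),np.sin(th)]);print(g)
plan([g[0],g[1],-.003],th,6,.3)
R=np.array([[np.cos(th),-np.sin(th)],[np.sin(th),np.cos(th)]])
for q in [(-.075,.025),(-.075,-.025),(.075,-.025),(.075,.025),(-.06,0)]: print(proj(d,np.r_[c+R@q,.008]).round(1))
E
```

```text
t 7.77 p [0.6366 0.2089 0.049 ] fx [165.3 339.7  49. ] phi 2.3708 zax [-0.002  0.002 -1.   ] F [-0.4 -0.7 -0.1] M [-0.    0.02 -0.01] gap 0.751 q [ 0.15  0.81  1.43  0.    0.9  -0.65]
[0.63897101 0.22180016]
step mm 8.935102534604184 deg 0.1573716612025941
[1.0, 2.0, 9.0, 0.0, -0.001, -0.003, 0.3],[1.0, 2.0, 9.0, 0.0, -0.001, -0.003, 0.3],[1.0, 2.0, 9.0, 0.0, -0.001, -0.003, 0.3],[1.0, 2.0, 9.0, 0.0, -0.001, -0.003, 0.3],[1.0, 2.0, 9.0, 0.0, -0.001, -0.003, 0.3],[1.0, 2.0, 9.0, 0.0, -0.001, -0.003, 0.3],
[307.8 286.7]
[375.3 285.7]
[383.7  63.7]
[299.5  65.2]
[341.5 268. ]
```

View pics/w7.png

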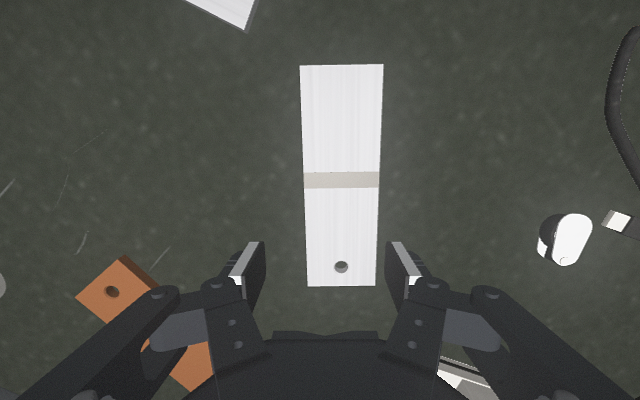

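Call:
servo_tool(
  motion=[
    [4, 6, 4, 0, 0, -0.008, 0.5],
    [3, 5, 7, 0, 0, -0.008, 0.5],
    [2, 3, 8, 0, 0, -0.004, 0.5],
    [0, 1, 5, 0, 0, 0, 0.5],
    [0, 0, 2, 0, 0, 0, 0.5],
    [0, 0, 0, 0, 0, 0, 0.5],
  ],
)

```text
t: 8.27
tcp_pos: [0.644, 0.2277, 0.0241]
tool_rot: [0.366, 0.931, 0.003, 0.002]
force: [-0.6, -0.1, 0.6]
finger_gap: 0.75
```

```bash
python3 - <<'E'
from h import *
d=manip.snapshot("wrist");crop(d,200,180,460,340,3,"w8")
st()
th=2.387;c=np.array([.6244,.2355])
g=c-.02*np.array([np.cos(th),np.sin(th)]);print(g)
plan([g[0],g[1],-.003],th,3,.3)
E
```

```text
t 8.32 p [0.6441 0.2277 0.0243] fx [176.5 356.5  24.3] phi 2.3925 zax [ 0.005  0.004 -1.   ] F [-0.5 -0.3 -0.1] M [-0.02  0.03 -0.03] gap 0.748 q [ 0.18  0.86  1.41  0.    0.87 -0.65]
[0.63897101 0.22180016]
step mm 9.465271273234118 deg 0.16155919393681067
[-0.0, -3.0, 9.0, 0.002, 0.0, 0.002, 0.3],[-0.0, -3.0, 9.0, 0.002, 0.0, 0.002, 0.3],[-0.0, -3.0, 9.0, 0.002, 0.0, 0.002, 0.3],
```

View pics/w8.png

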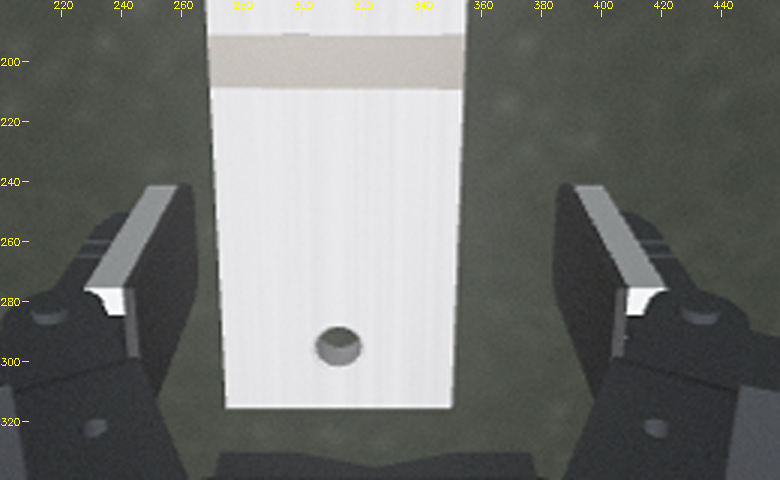

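Tool y overshot by about 8 mm. I'll correct that, then go down.

Call:
servo_tool(
  motion=[
    [0, -5, 0, 0, 0, 0, 0.5],
    [0, -3, 2, 0, 0, 0, 0.5],
    [0, 0, 7, 0, 0, 0, 0.5],
    [0, 0, 8, 0, 0, 0, 0.5],
    [0, 0, 5, 0, 0, 0, 0.5],
    [0, 0, 2, 0, 0, 0, 0.5],
    [0, 0, 0, 0, 0, 0, 0.5],
  ],
)

```text
t: 8.9
tcp_pos: [0.6381, 0.2205, -0.0017]
tool_rot: [0.366, 0.931, 0.003, 0.002]
force: [-0.6, 0.6, 0.0]
finger_gap: 0.752
```

```bash
python3 - <<'E'
from h import *
d=manip.snapshot("wrist");crop(d,200,180,460,340,3,"w9")
st()
th=2.387;c=np.array([.6244,.2355])
g=c-.02*np.array([np.cos(th),np.sin(th)]);print(g)
plan([g[0],g[1],-.003],th,1,.3)
E
```

```text
t 8.95 p [ 0.6381  0.2205 -0.0016] fx [169.2 350.7  -1.6] phi 2.3917 zax [ 0.005  0.003 -1.   ] F [-0.   0.7  1.9] M [-0.07 -0.04 -0.01] gap 0.748 q [ 0.17  0.89  1.44  0.    0.81 -0.66]
[0.63897101 0.22180016]
step mm 2.1113046190702867 deg 0.45658684269313277
[0.0, 2.0, 1.0, 0.006, 0.002, 0.005, 0.3],
```

View pics/w9.png

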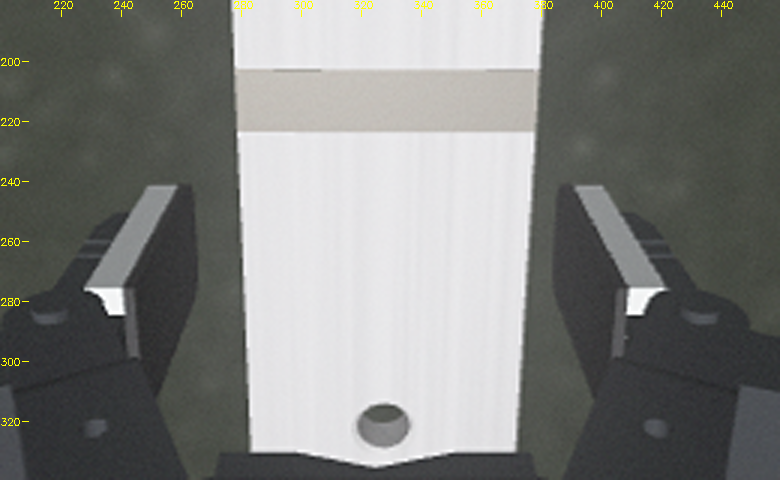

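The jaws are centred on the coupon. Closing.

Call:
servo_tool(
  motion=[
    [0, 0, 1, 0.004, 0, 0, -1],
    [0, 0, 0, 0, 0, 0, -1],
    [0, 0, 0, 0, 0, 0, -1],
    [0, 0, 0, 0, 0, 0, -1],
    [0, 0, 0, 0, 0, 0, -1],
  ],
  grip_force=80,
)

```text
t: 9.37
tcp_pos: [0.6387, 0.2207, -0.0021]
tool_rot: [0.366, 0.931, 0.001, 0.002]
force: [0.7, 0.4, -0.2]
finger_gap: 0.556
```

```bash
python3 - <<'E'
from h import *
d=manip.snapshot("wrist");crop(d,200,180,460,340,3,"w10")
st()
E
```

```text
t 9.42 p [ 0.6387  0.2207 -0.0021] fx [169.9 350.8  -2.1] phi 2.3919 zax [ 0.003  0.    -1.   ] F [-0.7  0.4 -0.4] M [-0.03  0.02 -0.05] gap 0.555 q [ 0.17  0.89  1.43 -0.    0.82 -0.65]
```

View pics/w10.png

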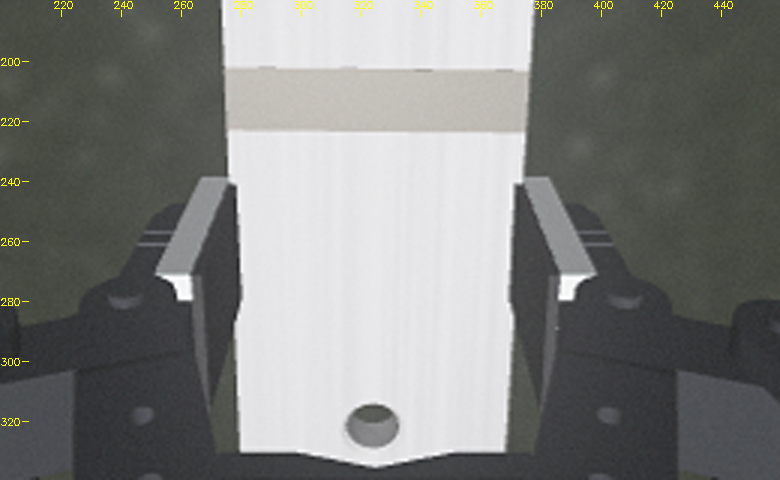

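Gripped, gap 0.556. I'll lift and check that the coupon stays level.

Call:
servo_tool(
  motion=[
    [0, 0, -5, 0, 0, 0, -1],
    [0, 0, -15, 0, 0, 0, -1],
    [0, 0, -30, 0, 0, 0, -1],
    [0, 0, -35, 0, 0, 0, -1],
    [0, 0, -35, 0, 0, 0, -1],
    [0, 0, -25, 0, 0, 0, -1],
    [0, 0, -8, 0, 0, 0, -1],
  ],
)

```text
t: 10.0
tcp_pos: [0.6325, 0.2197, 0.1533]
tool_rot: [0.366, 0.931, -0.004, -0.006]
force: [1.2, -0.4, -3.7]
finger_gap: 0.554
```

```bash
python3 - <<'E'
from h import *
d=manip.snapshot("wrist");crop(d,160,20,480,340,1.8,"w11")
d=manip.snapshot("side");crop(d,260,80,440,230,4,"s11")
st()
print(fx2w(-.155,.005,.14))
plan(fx2w(-.155,.005,.14),.207,24,-1)
E
```

```text
t 10.1 p [0.6321 0.2196 0.1513] fx [163.2 351.1 151.3] phi 2.3923 zax [-0.015 -0.004 -1.   ] F [-0.1  0.1 -4.2] M [-0.06 -0.13 -0.01] gap 0.559 q [ 0.17  0.68  1.37 -0.    1.1  -0.65]
[ 0.39188133 -0.1844631   0.14      ]
step mm 19.592492297913925 deg 5.2172763890462805
[-4.0, -19.0, 1.0, -0.001, 0.0, 0.091, -1.0],[-6.0, -19.0, 1.0, -0.001, 0.0, 0.091, -1.0],[-8.0, -18.0, 1.0, -0.001, 0.0, 0.091, -1.0],[-9.0, -17.0, 1.0, -0.001, 0.0, 0.091, -1.0],[-11.0, -16.0, 1.0, -0.001, 0.0, 0.091, -1.0],[-12.0, -15.0, 1.0, -0.001, 0.0, 0.091, -1.0],[-13.0, -14.0, 1.0, -0.001, 0.0, 0.091, -1.0],[-15.0, -13.0, 1.0, -0.001, 0.0, 0.091, -1.0],[-16.0, -12.0, 1.0, -0.001, 0.0, 0.091, -1.0],[-17.0, -10.0, 1.0, -0.001, 0.0, 0.091, -1.0],[-18.0, -8.0, 1.0, -0.001, 0.0, 0.091, -1.0],[-18.0, -7.0, 1.0, -0.001, 0.0, 0.091, -1.0],[-19.0, -5.0, 1.0, -0.001, 0.0, 0.091, -1.0],[-19.0, -3.0, 0.0, -0.001, 0.0, 0.091, -1.0],[-20.0, -2.0, 0.0, -0.001, 0.0, 0.091, -1.0],[-20.0, 0.0, 0.0, -0.001, 0.0, 0.091, -1.0],[-19.0, 2.0, 0.0, -0.001, 0.0, 0.091, -1.0],[-19.0, 4.0, 0.0, -0.001, 0.0, 0.091, -1.0],[-19.0, 5.0, 0.0, -0.001, 0.0, 0.091, -1.0],[-18.0, 7.0, 0.0, -0.001, 0.0, 0.091, -1.0],[-18.0, 9.0, 0.0, -0.001, 0.0, 0.091, -1.0],[-17.0, 10.0, 0.0, -0.001, 0.0, 0.091, -1.0],[-16.0, 12.0, 0.0, -0.001, 0.0, 0.091, -1.0],[-15.0, 13.0, 0.0, -0.001, 0.0, 0.091, -1.0],
```

View pics/w11.png

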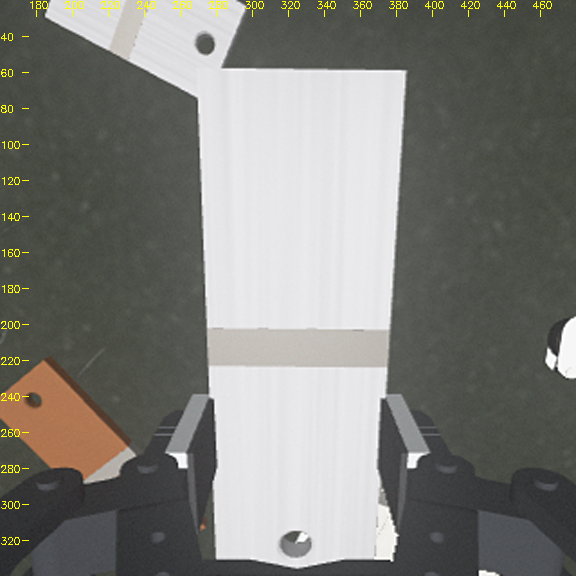

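View pics/s11.png

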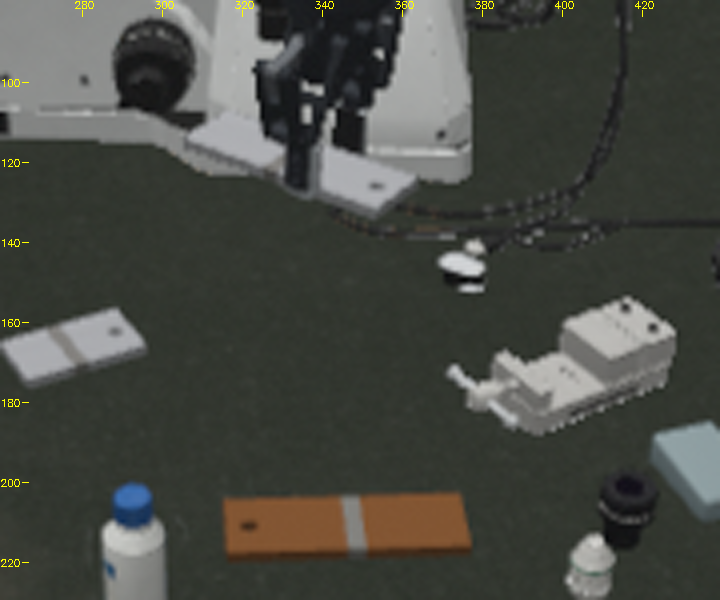

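The coupon is held square and level, with the weld band still at wrist y 203–223. Carrying it to the front of the fixture.

Call:
servo_tool(
  motion=[
    [-4, -15, 0, 0, 0, 0.07, -1],
    [-6, -19, 0, 0, 0, 0.091, -1],
    [-8, -18, 0, 0, 0, 0.091, -1],
    [-9, -17, 0, 0, 0, 0.091, -1],
    [-11, -16, 0, 0, 0, 0.091, -1],
    [-12, -15, 0, 0, 0, 0.091, -1],
    [-13, -14, 0, 0, 0, 0.091, -1],
    [-15, -13, 0, 0, 0, 0.091, -1],
    [-16, -12, 0, 0, 0, 0.091, -1],
    [-17, -10, 0, 0, 0, 0.091, -1],
    [-18, -8, 0, 0, 0, 0.091, -1],
    [-18, -7, 0, 0, 0, 0.091, -1],
  ],
)

```text
t: 11.1
tcp_pos: [0.4928, 0.0163, 0.1318]
tool_rot: [0.803, 0.596, -0.025, -0.018]
force: [0.5, 0.2, -3.9]
finger_gap: 0.553
```

```bash
python3 - <<'E'
from h import *
st()
plan(fx2w(-.155,.005,.14),.207,12,-1)
E
```

```text
t 11.1 p [0.4928 0.0163 0.1318] fx [-14.9 180.7 131.8] phi 1.2774 zax [-0.061 -0.001 -0.998] F [ 0.5  0.2 -3.9] M [-0.1  -0.02  0.03] gap 0.553 q [-0.19  0.53  1.81 -0.02  0.86  0.12]
step mm 18.7360394855757 deg 5.115429237560211
[-18.0, -3.0, -0.0, -0.004, 0.004, 0.089, -1.0],[-19.0, -2.0, -0.0, -0.004, 0.004, 0.089, -1.0],[-19.0, 0.0, -0.0, -0.004, 0.004, 0.089, -1.0],[-19.0, 2.0, -0.0, -0.004, 0.004, 0.089, -1.0],[-18.0, 3.0, -0.0, -0.004, 0.004, 0.089, -1.0],[-18.0, 5.0, -1.0, -0.004, 0.004, 0.089, -1.0],[-18.0, 7.0, -1.0, -0.004, 0.004, 0.089, -1.0],[-17.0, 8.0, -1.0, -0.004, 0.004, 0.089, -1.0],[-16.0, 10.0, -1.0, -0.004, 0.004, 0.089, -1.0],[-15.0, 11.0, -1.0, -0.004, 0.004, 0.089, -1.0],[-14.0, 12.0, -1.0, -0.004, 0.004, 0.089, -1.0],[-13.0, 14.0, -1.0, -0.004, 0.004, 0.089, -1.0],
```

Call:
servo_tool(
  motion=[
    [-18, -3, -3, -0.012, 0.01, 0.089, -1],
    [-19, -2, -3, -0.01, 0.01, 0.089, -1],
    [-19, 0, -2, -0.008, 0.006, 0.089, -1],
    [-19, 2, -1, -0.004, 0.004, 0.089, -1],
    [-18, 3, -1, -0.004, 0.004, 0.089, -1],
    [-18, 5, -1, -0.004, 0.004, 0.089, -1],
    [-18, 7, -1, -0.004, 0.004, 0.089, -1],
    [-17, 8, -1, -0.004, 0.004, 0.089, -1],
    [-16, 10, -1, 0, 0.004, 0.089, -1],
    [-13, 10, 0, 0, 0.002, 0.08, -1],
    [-8, 7, 0, 0, 0, 0.05, -1],
    [-3, 2, 0, 0, 0, 0.01, -1],
  ],
)

```text
t: 12.1
tcp_pos: [0.3749, -0.1622, 0.1292]
tool_rot: [0.99, 0.14, -0.013, -0.019]
force: [0.5, -0.5, -4.2]
finger_gap: 0.558
```

Call:
servo_tool(
  motion=[
    [0, 0, 0, 0, 0, 0, -1],
  ],
)

```text
t: 12.18
tcp_pos: [0.3736, -0.162, 0.1282]
tool_rot: [0.99, 0.139, -0.014, -0.02]
force: [-0.6, 0.5, -3.9]
finger_gap: 0.557
```

```bash
python3 - <<'E'
from h import *
d=manip.snapshot("wrist");cv2.imwrite("pics/w12.png",d["frame"][:,:,::-1])
st()
plan(fx2w(-.155,.006,.06),.207,5,-1)
E
```

```text
t 12.23 p [ 0.3737 -0.1617  0.1282] fx [-168.1   31.   128.2] phi 0.2812 zax [-0.033  0.036 -0.999] F [-0.7  0.7 -4.6] M [-0.07  0.03 -0.02] gap 0.554 q [-0.69  0.45  2.03  0.01  0.71  0.59]
step mm 14.762733133314283 deg 1.0126786618970978
[3.0, 6.0, 13.0, -0.009, 0.005, 0.015, -1.0],[3.0, 6.0, 13.0, -0.009, 0.005, 0.015, -1.0],[3.0, 5.0, 13.0, -0.009, 0.005, 0.015, -1.0],[3.0, 5.0, 14.0, -0.009, 0.005, 0.015, -1.0],[3.0, 5.0, 14.0, -0.009, 0.005, 0.015, -1.0],
```

View pics/w12.png

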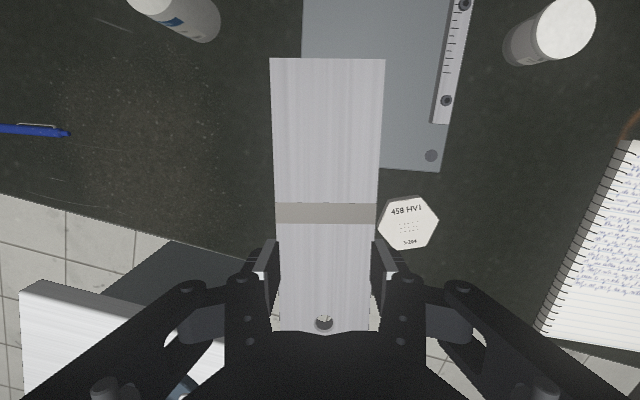

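The hex block, jar and bottle are undisturbed. The plain end leads toward the fixture. Now I'll align and lower.

Call:
servo_tool(
  motion=[
    [3, 6, 5, -0.012, 0.006, 0.02, -1],
    [4, 7, 10, -0.012, 0.006, 0.02, -1],
    [4, 6, 14, -0.012, 0.006, 0.018, -1],
    [4, 5, 14, -0.008, 0.004, 0.012, -1],
    [2, 3, 14, 0, 0, 0, -1],
    [0, 0, 8, 0, 0, 0, -1],
    [0, 0, 3, 0, 0, 0, -1],
    [0, 0, 0, 0, 0, 0, -1],
  ],
)

```text
t: 12.9
tcp_pos: [0.3978, -0.1767, 0.0544]
tool_rot: [0.994, 0.111, -0.002, -0.001]
force: [-1.3, -0.3, -3.9]
finger_gap: 0.558
```

```bash
python3 - <<'E'
from h import *
d=manip.snapshot("wrist");cv2.imwrite("pics/w13.png",d["frame"][:,:,::-1])
st()
plan(fx2w(-.145,.006,.028),.207,4,-1)
for q in [(-.14,.065,.018),(.14,.065,.018),(-.14,-.065,.018),(-.098,-.046,.03),(.045,-.046,.03),(.045,.024,.03)]: print(proj(d,fx2w(*q)).round(1))
E
```

```text
t 12.95 p [ 0.3976 -0.1766  0.0547] fx [-147.8   11.6   54.7] phi 0.2218 zax [-0.004  0.002 -1.   ] F [ 0.6  0.1 -4.2] M [-0.01  0.07  0.01] gap 0.555 q [-0.68  0.62  2.04 -0.    0.48  0.68]
step mm 6.856947790667953 deg 0.2199210230245734
[1.0, 1.0, 7.0, -0.001, 0.001, 0.004, -1.0],[1.0, 1.0, 7.0, -0.001, 0.001, 0.004, -1.0],[1.0, 1.0, 7.0, -0.001, 0.001, 0.004, -1.0],[1.0, 1.0, 7.0, -0.001, 0.001, 0.004, -1.0],
[244.4 215.9]
[ 198.1 -458. ]
[437.9 218.7]
[422.6 157.9]
[ 458.4 -162.9]
[ 301.9 -165.7]
```

View pics/w13.png

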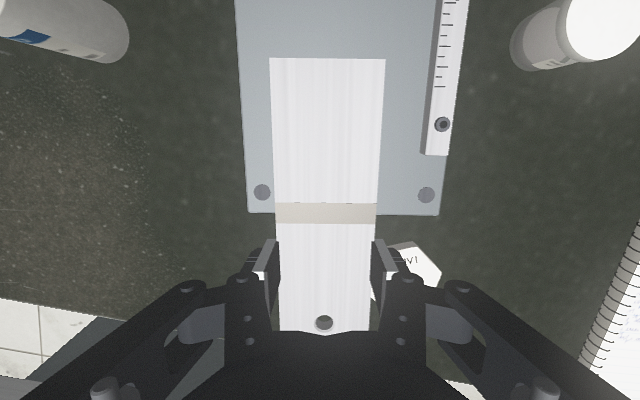

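The front edge is at wrist (248,213)–(439,215), about 2 px from the model. Now I'll lower and slide in low beneath the clip.

Call:
servo_tool(
  motion=[
    [3, 2, 6, 0, 0, 0.006, -1],
    [4, 2, 8, 0, 0, 0.006, -1],
    [5, 1, 8, 0, 0, 0.003, -1],
    [6, 0, 6, 0, 0, 0, -1],
    [8, 0, 3, 0, 0, 0, -1],
    [8, 0, 0, 0, 0, 0, -1],
    [8, 0, 0, 0, 0, 0, -1],
    [5, 0, 0, 0, 0, 0, -1],
    [2, 0, 0, 0, 0, 0, -1],
    [0, 0, 0, 0, 0, 0, -1],
  ],
)

```text
t: 13.78
tcp_pos: [0.4544, -0.1709, 0.022]
tool_rot: [0.995, 0.103, 0.001, 0.001]
force: [0.8, 0.3, -4.0]
finger_gap: 0.555
```

```bash
python3 - <<'E'
from h import *
d=manip.snapshot("wrist");cv2.imwrite("pics/w14.png",d["frame"][:,:,::-1])
d=manip.snapshot("side");crop(d,240,200,410,320,4.7,"s14")
st()
plan(fx2w(-.062,.005,.021),.207,6,-1)
E
```

```text
t 13.88 p [ 0.4535 -0.1708  0.022 ] fx [-91.9   5.7  22. ] phi 0.2066 zax [ 0.    -0.001 -1.   ] F [-0.2  0.6 -4.3] M [0.05 0.06 0.03] gap 0.555 q [-0.59  0.72  1.93 -0.    0.49  0.77]
step mm 4.988745505450157 deg 0.008600593465479077
[5.0, 0.0, 0.0, 0.0, -0.0, -0.0, -1.0],[5.0, 0.0, 0.0, 0.0, -0.0, -0.0, -1.0],[5.0, 0.0, 0.0, 0.0, -0.0, -0.0, -1.0],[5.0, 0.0, 0.0, 0.0, -0.0, -0.0, -1.0],[5.0, 0.0, 0.0, 0.0, -0.0, -0.0, -1.0],[5.0, 0.0, 0.0, 0.0, -0.0, -0.0, -1.0],
```

View pics/w14.png

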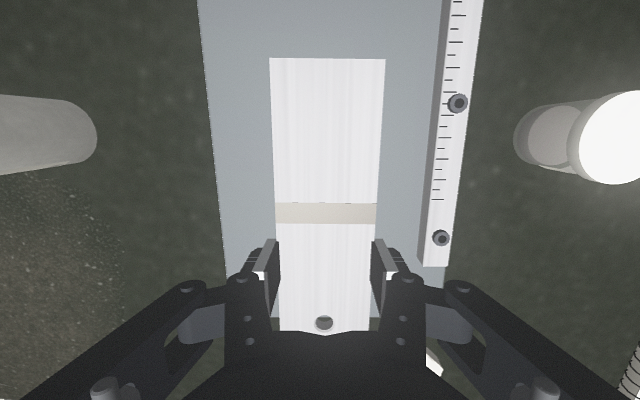

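View pics/s14.png

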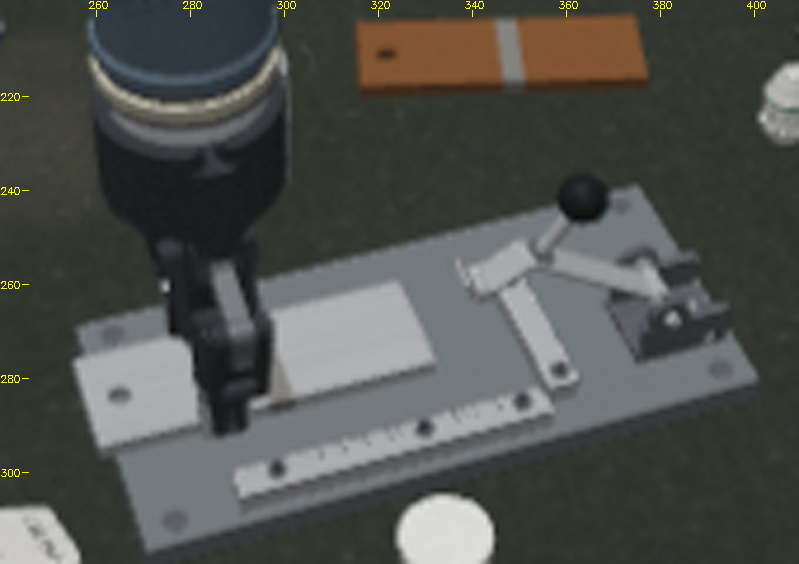

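The way is clear. Advancing further and lowering onto the base.

Call:
servo_tool(
  motion=[
    [4, 0, 0, 0, 0, 0, -1],
    [7, 0, 0, 0, 0, 0, -1],
    [7, 0, 0, 0, 0, 0, -1],
    [6, 0, 0, 0, 0, 0, -1],
    [3, 0, 1, 0, 0, 0, -1],
    [0, 0, 2, 0, 0, 0, -1],
    [0, 0, 2, 0, 0, 0, -1],
    [0, 0, 1, 0, 0, 0, -1],
    [0, 0, 0, 0, 0, 0, -1],
  ],
)

```text
t: 14.63
tcp_pos: [0.4819, -0.1645, 0.0159]
tool_rot: [0.995, 0.103, 0.0, 0.0]
force: [-0.0, 0.6, -1.2]
finger_gap: 0.554
```

```bash
python3 - <<'E'
from h import *
d=manip.snapshot("wrist");cv2.imwrite("pics/w15.png",d["frame"][:,:,::-1])
st()
E
```

```text
t 14.68 p [ 0.4819 -0.1645  0.0159] fx [-62.8   6.   15.9] phi 0.2056 zax [-0. -0. -1.] F [ 0.6 -0.6 -3.6] M [-0.01 -0.    0.02] gap 0.559 q [-0.55  0.74  1.87 -0.    0.53  0.82]
```

View pics/w15.png

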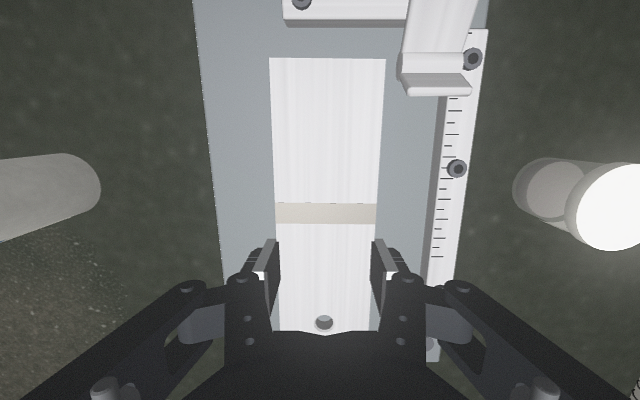

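```bash
python3 - <<'E'
from h import *
import pickle
a,b=pickle.load(open("d0.pkl","rb"))
print("bottle top",w2fx(at(a,293,204,.098))*1000,w2fx(at(b,304,212.5,.098))*1000)
print("jar top",w2fx(at(a,334.5,311,.048))*1000,w2fx(at(b,407.5,254,.048))*1000)
E
```

```text
bottle top [-27.89753692 152.76954221  98.        ] [-28.73271748 150.12234998  98.        ]
jar top [ -28.06269499 -112.7298942    48.        ] [ -31.72881065 -118.35631202   48.        ]
```

Call:
servo_tool(
  motion=[
    [2, 0, 0, 0, 0, 0, -1],
    [3, 0, 0, 0, 0, 0, -1],
    [3, 0, 0, 0, 0, 0, -1],
    [2, 0, 0.5, 0, 0, 0, -1],
    [0, 0, 0, 0, 0, 0, -1],
    [0, 0, 0, 0, 0, 0, -1],
  ],
)

```text
t: 15.18
tcp_pos: [0.4908, -0.1622, 0.0161]
tool_rot: [0.995, 0.102, -0.001, -0.0]
force: [-0.4, 0.3, -3.5]
finger_gap: 0.558
```

```bash
python3 - <<'E'
from h import *
st()
E
```

```text
t 15.18 p [ 0.4908 -0.1622  0.0161] fx [-53.7   6.5  16.1] phi 0.205 zax [-0.003  0.001 -1.   ] F [-0.4  0.3 -3.5] M [-0.01  0.09 -0.  ] gap 0.558 q [-0.54  0.74  1.85 -0.    0.55  0.83]
```

Call:
servo_tool(
  motion=[
    [0, 0, 1, 0, 0, 0, -1],
    [0, 0, 0, 0, 0, 0, -1],
    [0, 0, 0, 0, 0, 0, 0.35],
    [0, 0, 0, 0, 0, 0, 0.35],
    [0, 0, 0, 0, 0, 0, 0.35],
    [0, 0, -4, 0, 0, 0, 0.35],
    [0, 0, -12, 0, 0, 0, 0.35],
    [0, 0, -15, 0, 0, 0, 0.35],
    [0, 0, -8, 0, 0, 0, 0.35],
    [0, 0, 0, 0, 0, 0, 0.35],
  ],
)

```text
t: 16.02
tcp_pos: [0.493, -0.163, 0.0571]
tool_rot: [0.995, 0.102, 0.001, 0.001]
force: [-1.1, 0.2, -0.6]
finger_gap: 0.673
```

```bash
python3 - <<'E'
from h import *
st()
d=manip.snapshot("wrist");cv2.imwrite("pics/w16.png",d["frame"][:,:,::-1])
E
```

```text
t 16.02 p [ 0.493  -0.163   0.0571] fx [-51.6   5.2  57.1] phi 0.2047 zax [ 0.002 -0.001 -1.   ] F [-1.1  0.2 -0.6] M [-0.06 -0.04 -0.03] gap 0.673 q [-0.53  0.67  1.83 -0.    0.64  0.83]
```

View pics/w16.png

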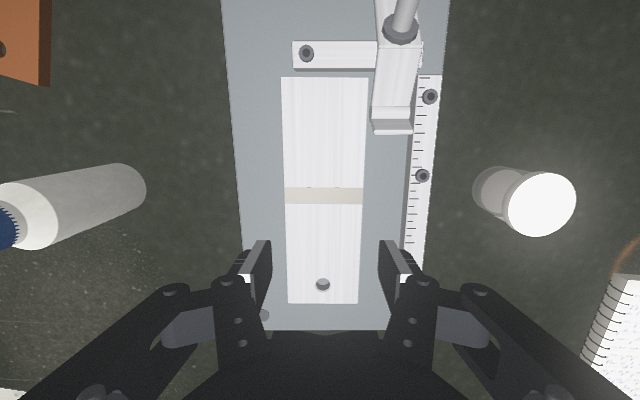

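The coupon lies square, about 4 mm short of the stop and about 26 mm left of the fence. I'll shut the fingers and move to its left side to push.

Call:
servo_tool(
  motion=[
    [2, -8, 0, 0, 0, 0, -1],
    [2, -12, 0, 0, 0, 0, -1],
    [2, -12, 0, 0, 0, 0, -1],
    [2, -10, 0, 0, 0, 0, -1],
    [1, -6, 2, 0, 0, 0, -1],
    [0, 0, 6, 0, 0, 0, -1],
    [0, 0, 10, 0, 0, 0, -1],
    [0, 0, 10, 0, 0, 0, -1],
    [0, 0, 5, 0, 0, 0, -1],
    [0, 0, 1, 0, 0, 0, -1],
    [0, 0, 0, 0, 0, 0, -1],
  ],
  grip_force=40,
)

```text
t: 16.98
tcp_pos: [0.4903, -0.1065, 0.018]
tool_rot: [0.995, 0.103, -0.001, -0.001]
force: [-1.5, 2.8, 11.6]
finger_gap: 0.001
```

```bash
python3 - <<'E'
from h import *
st()
d=manip.snapshot("wrist");cv2.imwrite("pics/w17.png",d["frame"][:,:,::-1])
E
```

```text
t 16.98 p [ 0.4903 -0.1065  0.018 ] fx [-42.6  61.1  18. ] phi 0.2059 zax [-0.002  0.001 -1.   ] F [-1.5  2.8 11.6] M [ 0.5   0.12 -0.  ] gap 0.001 q [-0.44  0.73  1.89  0.    0.53  0.93]
```

View pics/w17.png

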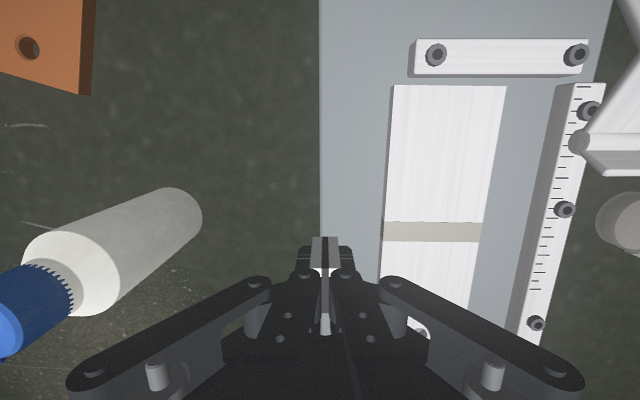

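The tip touched the base (11 N), which confirms the base height. I'll raise 2.5 mm and push toward the fence.

Call:
servo_tool(
  motion=[
    [0, 0, -3, 0, 0, 0, -1],
    [0, 2, 0, 0, 0, 0, -1],
    [0, 5, 0, 0, 0, 0, -1],
    [0, 5, 0, 0, 0, 0, -1],
    [0, 5, 0, 0, 0, 0, -1],
    [0, 4, 0, 0, 0, 0, -1],
    [0, 4, 0, 0, 0, 0, -1],
    [0, 4, 0, 0, 0, 0, -1],
    [0, 3, 0, 0, 0, 0, -1],
    [0, 2, 0, 0, 0, 0, -1],
    [0, 0, 0, 0, 0, 0, -1],
  ],
)

```text
t: 17.95
tcp_pos: [0.4944, -0.1414, 0.0197]
tool_rot: [0.995, 0.1, -0.005, -0.005]
force: [0.4, 2.8, 3.4]
finger_gap: -0.003
```

```bash
python3 - <<'E'
from h import *
st()
d=manip.snapshot("wrist");cv2.imwrite("pics/w18.png",d["frame"][:,:,::-1])
E
```

```text
t 17.95 p [ 0.4944 -0.1414  0.0197] fx [-45.8  26.   19.7] phi 0.1995 zax [-0.011  0.01  -1.   ] F [0.4 2.8 3.4] M [ 0.37 -0.01  0.03] gap -0.003 q [-0.5   0.74  1.85  0.01  0.57  0.87]
```

View pics/w18.png

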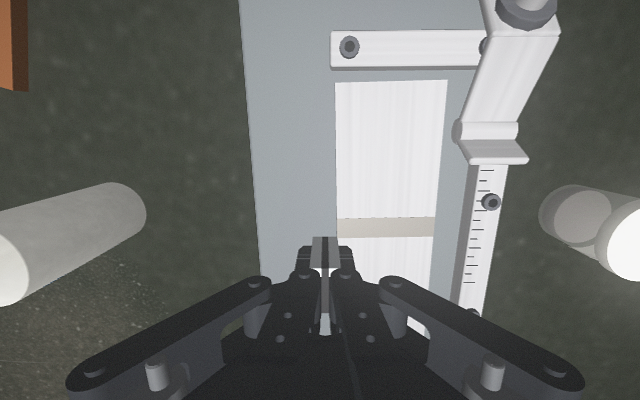

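Call:
servo_tool(
  motion=[
    [0, 2, 0, 0, 0, -0.003, -1],
    [0, 3, 0, 0, 0, -0.003, -1],
    [0, 3, 0, 0, 0, 0, -1],
    [0, 3, 0, 0, 0, 0, -1],
    [0, 2.5, 0, 0, 0, 0, -1],
    [0, 2, 0, 0, 0, 0, -1],
    [0, 2, 0, 0, 0, 0, -1],
    [0, 0, 0, 0, 0, 0, -1],
  ],
)

```text
t: 18.67
tcp_pos: [0.496, -0.1566, 0.0197]
tool_rot: [0.995, 0.103, -0.007, -0.008]
force: [0.1, 4.5, 3.6]
finger_gap: 0.001
```

```bash
python3 - <<'E'
from h import *
st()
d=manip.snapshot("wrist");cv2.imwrite("pics/w19.png",d["frame"][:,:,::-1])
E
```

```text
t 18.67 p [ 0.496  -0.1566  0.0197] fx [-47.3  10.8  19.7] phi 0.2071 zax [-0.016  0.014 -1.   ] F [0.1 4.5 3.6] M [ 0.61 -0.01 -0.06] gap 0.001 q [-0.52  0.74  1.83  0.01  0.59  0.83]
```

View pics/w19.png

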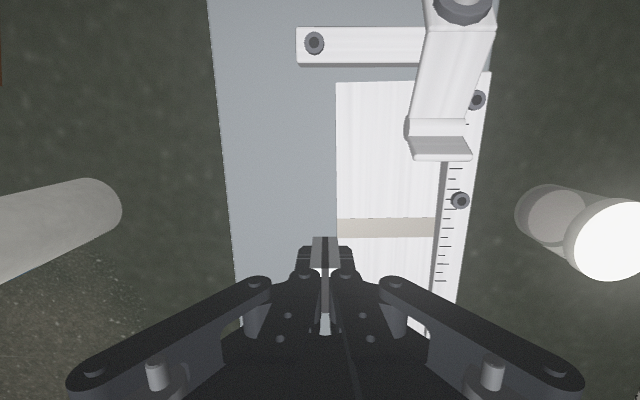

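Call:
servo_tool(
  motion=[
    [0, 2, 0, 0, 0, 0, -1],
    [0, 2, 0, 0, 0, 0, -1],
    [0, 2, 0, 0, 0, 0, -1],
    [0, 2, 0, 0, 0, 0, -1],
  ],
)

```text
t: 19.05
tcp_pos: [0.4964, -0.1576, 0.0198]
tool_rot: [0.995, 0.101, -0.008, -0.014]
force: [1.6, 10.7, 6.7]
finger_gap: -0.006
```

```bash
python3 - <<'E'
from h import *
st()
d=manip.snapshot("wrist");crop(d,300,60,520,240,3.6,"w20")
E
```

```text
t 19.05 p [ 0.4964 -0.1576  0.0198] fx [-47.2   9.8  19.8] phi 0.202 zax [-0.019  0.026 -0.999] F [ 1.6 10.7  6.7] M [ 1.75 -0.25  0.03] gap -0.006 q [-0.53  0.74  1.82  0.02  0.61  0.82]
```

View pics/w20.png

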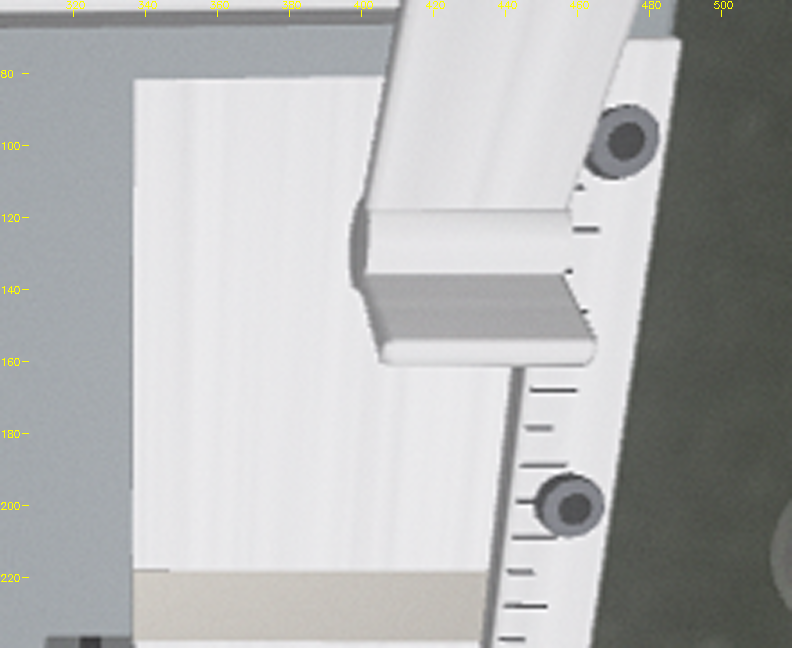

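Force stepped up to 11 N with no more movement, so it is flush on the fence. It is about 5 mm short of the stop. Next I'll push from the hole end.

Call:
servo_tool(
  motion=[
    [0, -4, 0, 0, 0, 0, -1],
    [0, -4, -2, 0, 0, 0, -1],
    [0, 0, -15, 0, 0, 0, -1],
    [-5, 0, -15, 0, 0, 0, -1],
    [-10, 0, -3, 0, 0, 0, -1],
    [0, 0, 0, 0, 0, 0, -1],
  ],
)

```text
t: 19.6
tcp_pos: [0.4828, -0.1577, 0.0547]
tool_rot: [0.995, 0.102, -0.006, -0.01]
force: [-0.7, -0.1, -0.4]
finger_gap: 0.005
```

```bash
python3 - <<'E'
from h import *
st()
plan(fx2w(-.130,-.021,.05),.207,7,-1)
E
```

```text
t 19.6 p [ 0.4828 -0.1577  0.0547] fx [-60.5  12.5  54.7] phi 0.2052 zax [-0.014  0.018 -1.   ] F [-0.7 -0.1 -0.4] M [0.01 0.01 0.01] gap 0.005 q [-0.54  0.67  1.85  0.01  0.65  0.81]
step mm 11.043329607784269 deg 0.18654903361411668
[-10.0, 5.0, 1.0, -0.003, 0.001, -0.0, -1.0],[-10.0, 5.0, 1.0, -0.003, 0.001, -0.0, -1.0],[-10.0, 5.0, 1.0, -0.003, 0.001, -0.0, -1.0],[-10.0, 5.0, 1.0, -0.003, 0.001, -0.0, -1.0],[-10.0, 5.0, 1.0, -0.003, 0.001, -0.0, -1.0],[-10.0, 5.0, 1.0, -0.003, 0.001, -0.0, -1.0],[-10.0, 5.0, 1.0, -0.003, 0.001, -0.0, -1.0],
```

Call:
servo_tool(
  motion=[
    [-8, 4, 0, -0.004, 0.002, 0, -1],
    [-12, 6, 0, -0.004, 0.002, 0, -1],
    [-13, 6, 0, -0.004, 0.002, 0, -1],
    [-13, 6, 0, -0.004, 0.001, 0, -1],
    [-11, 6, 0, -0.002, 0, 0, -1],
    [-7, 3, 0, 0, 0, 0, -1],
    [0, 0, 0, 0, 0, 0, -1],
    [0, 0, 0, 0, 0, 0, -1],
  ],
)

```text
t: 20.27
tcp_pos: [0.4211, -0.2064, 0.0509]
tool_rot: [0.995, 0.102, -0.002, 0.0]
force: [0.5, 0.3, 0.1]
finger_gap: -0.001
```

```bash
python3 - <<'E'
from h import *
st()
d=manip.snapshot("wrist");cv2.imwrite("pics/w21.png",d["frame"][:,:,::-1])
d=manip.snapshot("side");crop(d,240,200,410,320,4.7,"s21")
plan(fx2w(-.131,-.021,.02),.207,3,-1)
E
```

```text
t 20.27 p [ 0.4211 -0.2064  0.0509] fx [-130.9  -22.5   50.9] phi 0.2035 zax [-0.003 -0.001 -1.   ] F [0.5 0.3 0.1] M [0.04 0.02 0.  ] gap -0.001 q [-0.69  0.65  1.96 -0.01  0.54  0.68]
step mm 10.366746949458495 deg 0.07557483301243664
[-0.0, -0.0, 10.0, 0.0, 0.001, -0.001, -1.0],[-0.0, -0.0, 10.0, 0.0, 0.001, -0.001, -1.0],[-0.0, -0.0, 10.0, 0.0, 0.001, -0.001, -1.0],
```

View pics/w21.png

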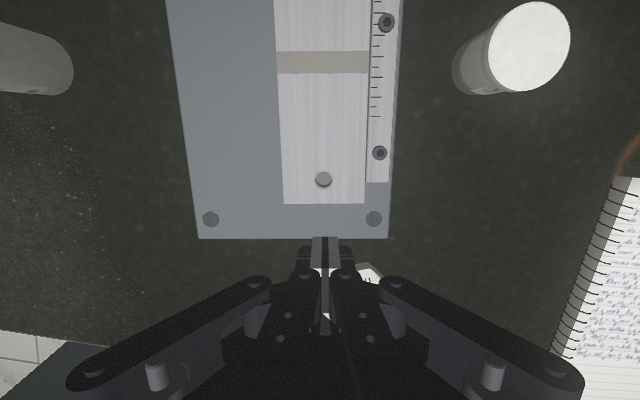

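View pics/s21.png

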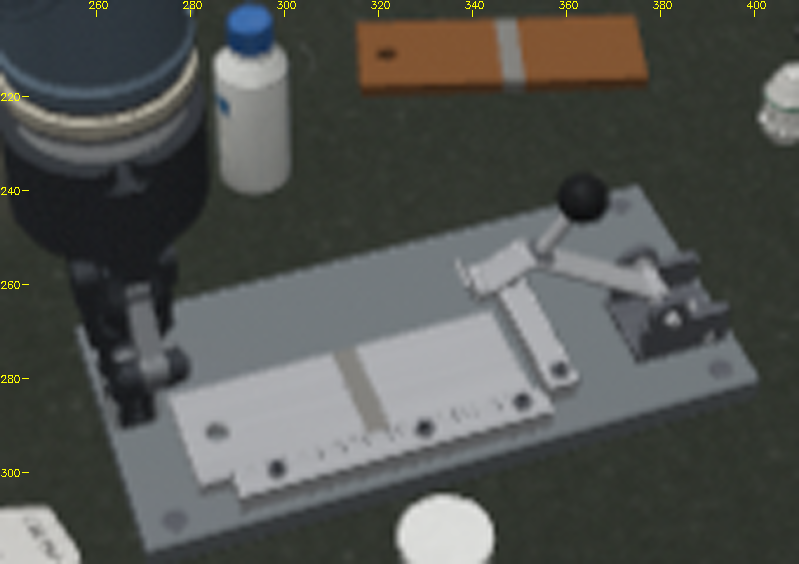

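Call:
servo_tool(
  motion=[
    [3, 0, 4, 0, 0, -0.003, -1],
    [2, 0, 8, 0, 0, 0, -1],
    [0, 0, 9, 0, 0, 0, -1],
    [0, 0, 6, 0, 0, 0, -1],
    [0, 0, 2, 0, 0, 0, -1],
    [0, 0, 0, 0, 0, 0, -1],
  ],
)

```text
t: 20.87
tcp_pos: [0.4293, -0.2039, 0.0184]
tool_rot: [0.994, 0.106, -0.001, 0.001]
force: [0.1, 0.6, -0.6]
finger_gap: -0.001
```

```bash
python3 - <<'E'
from h import *
st()
d=manip.snapshot("wrist");crop(d,220,90,460,290,3.2,"w22")
E
```

```text
t 20.87 p [ 0.4293 -0.2039  0.0184] fx [-122.3  -21.7   18.4] phi 0.2121 zax [-0.001 -0.002 -1.   ] F [ 0.1  0.6 -0.6] M [-0.01  0.01 -0.04] gap -0.001 q [-0.68  0.72  1.95 -0.01  0.47  0.69]
```

View pics/w22.png

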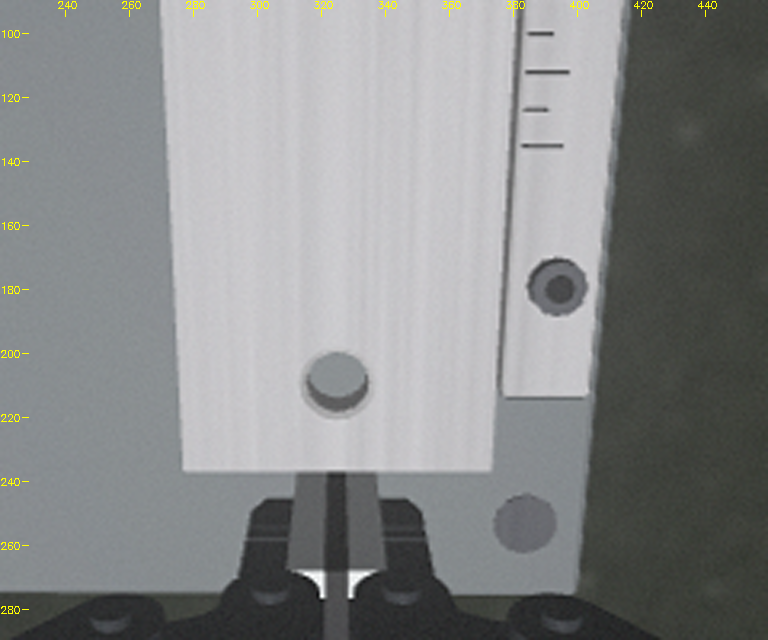

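Call:
servo_tool(
  motion=[
    [0, 0, -2, 0, 0, 0.004, -1],
    [1.5, 0, 0, 0, 0, 0, -1],
    [2, 0, 0, 0, 0, 0, -1],
    [2, 0, 0, 0, 0, 0, -1],
    [2, 0, 0, 0, 0, 0, -1],
    [2, 0, 0, 0, 0, 0, -1],
  ],
)

```text
t: 21.42
tcp_pos: [0.437, -0.2008, 0.0209]
tool_rot: [0.995, 0.104, -0.003, -0.0]
force: [-4.2, -2.5, -0.3]
finger_gap: 0.0
```

```bash
python3 - <<'E'
from h import *
st()
E
```

```text
t 21.42 p [ 0.437  -0.2008  0.0209] fx [-114.2  -20.2   20.9] phi 0.2077 zax [-0.006  0.    -1.   ] F [-4.2 -2.5 -0.3] M [-0.38  0.94  0.05] gap 0.0 q [-0.66  0.72  1.94 -0.01  0.49  0.71]
```

Call:
servo_tool(
  motion=[
    [2, 0, 0, 0, 0, 0, -1],
    [2, 0, 0, 0, 0, 0, -1],
    [2, 0, 0, 0, 0, 0, -1],
    [2, 0, 0, 0, 0, 0, -1],
  ],
)

```text
t: 21.75
tcp_pos: [0.4362, -0.1979, 0.021]
tool_rot: [0.994, 0.107, -0.012, -0.004]
force: [-8.3, -4.8, 2.7]
finger_gap: -0.0
```

```bash
python3 - <<'E'
from h import *
st()
d=manip.snapshot("side");crop(d,240,220,410,320,4.7,"s23")
E
```

```text
t 21.75 p [ 0.4362 -0.1979  0.021 ] fx [-114.4  -17.2   21. ] phi 0.2148 zax [-0.025  0.005 -1.   ] F [-8.3 -4.8  2.7] M [-0.82  1.3  -0.04] gap -0.0 q [-0.65  0.72  1.93 -0.02  0.52  0.72]
```

View pics/s23.png

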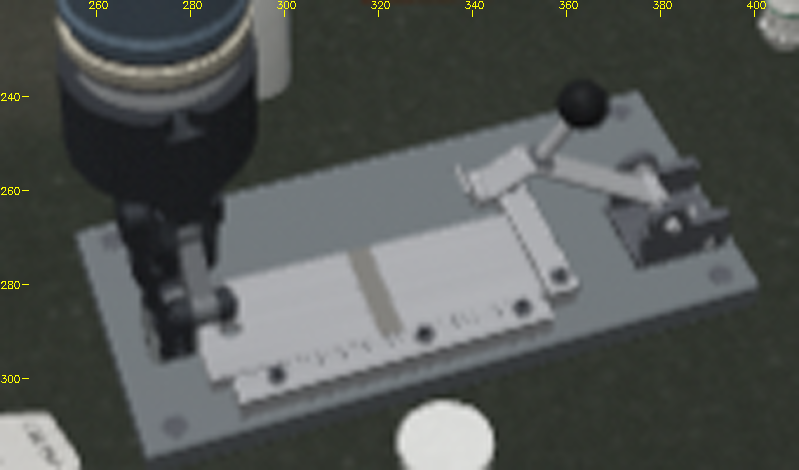

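It is seated on the stop: force climbed to about 9 N with no advance, and the hole end is at x ≈ -103 to -105. The finger slid a little in y, so I'll check the fence contact next.

Call:
servo_tool(
  motion=[
    [-3, 0, 0, 0, 0, 0, -1],
    [-6, 0, 0, 0.005, 0.01, 0, -1],
    [-4, 0, -6, 0.005, 0.01, 0, -1],
    [0, 0, -15, 0, 0, 0, -1],
    [0, 0, -15, 0, 0, 0, -1],
    [0, 0, -5, 0, 0, 0, -1],
    [0, 0, 0, 0, 0, 0, -1],
  ],
)

```text
t: 22.38
tcp_pos: [0.4265, -0.2032, 0.0643]
tool_rot: [0.994, 0.106, 0.001, -0.008]
force: [0.9, -0.1, -0.0]
finger_gap: 0.001
```

```bash
python3 - <<'E'
from h import *
st()
d=manip.snapshot("wrist");crop(d,240,0,440,230,3,"w24")
d=manip.snapshot("side");crop(d,270,255,370,315,7.8,"s24")
plan(fx2w(-.045,.035,.06),.207,7,-1)
E
```

```text
t 22.38 p [ 0.4265 -0.2032  0.0643] fx [-125.   -20.4   64.3] phi 0.2128 zax [ 0.     0.016 -1.   ] F [ 0.9 -0.1 -0. ] M [-0.01 -0.01 -0.02] gap 0.001 q [-0.69  0.62  1.94  0.02  0.59  0.65]
step mm 13.920436427236332 deg 0.1499757454202358
[12.0, -8.0, 1.0, -0.002, -0.0, 0.001, -1.0],[12.0, -8.0, 1.0, -0.002, -0.0, 0.001, -1.0],[12.0, -8.0, 1.0, -0.002, -0.0, 0.001, -1.0],[12.0, -8.0, 1.0, -0.002, -0.0, 0.001, -1.0],[11.0, -8.0, 1.0, -0.002, -0.0, 0.001, -1.0],[11.0, -8.0, 1.0, -0.002, -0.0, 0.001, -1.0],[11.0, -8.0, 1.0, -0.002, -0.0, 0.001, -1.0],
```

View pics/w24.png

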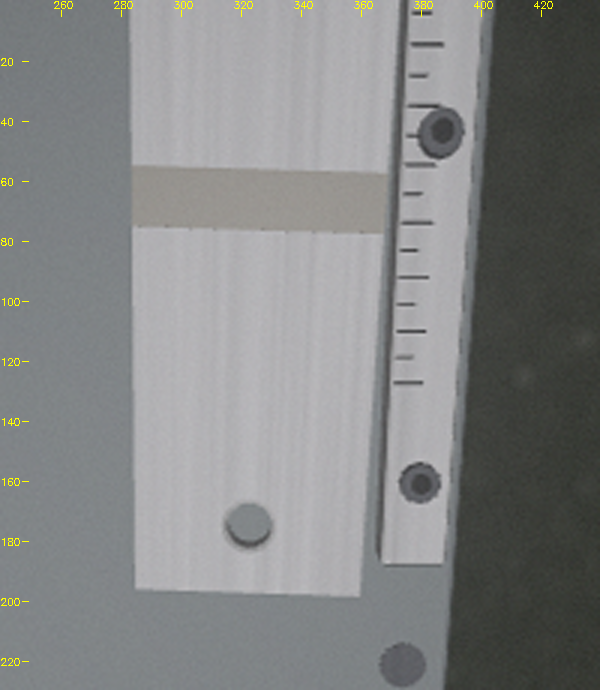

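View pics/s24.png

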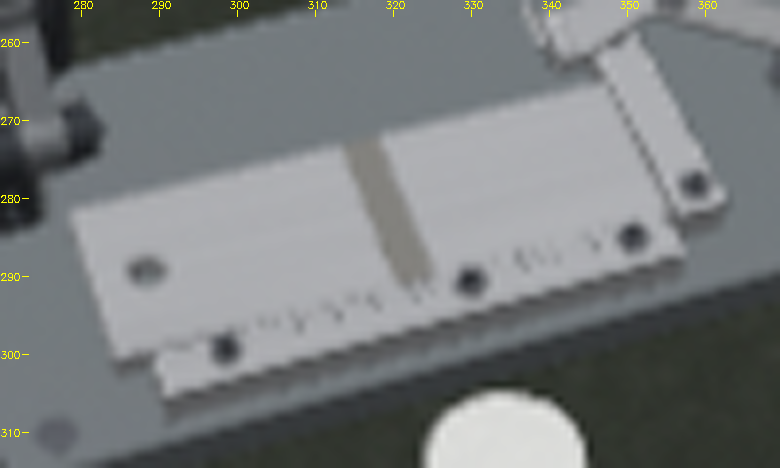

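The hole end has drifted about 2 mm off the fence: there is a gap at wrist (363,190). I'll push again at the left edge near the hole end.

Call:
servo_tool(
  motion=[
    [5, -5, 0, -0.004, 0, 0.001, -1],
    [9, -8, 0, -0.004, 0, 0.001, -1],
    [10, -9, 0, -0.004, 0, 0.001, -1],
    [10, -9, 0, -0.002, 0, 0.001, -1],
    [9, -9, 0, 0, 0, 0, -1],
    [5, -6, 2, 0, 0, 0, -1],
    [0, 0, 10, 0, 0, 0, -1],
    [0, 0, 12, 0, 0, 0, -1],
    [0, 0, 11, 0, 0, 0, -1],
    [0, 0, 6, 0, 0, 0, -1],
    [0, 0, 0, 0, 0, 0, -1],
  ],
)

```text
t: 23.4
tcp_pos: [0.4654, -0.1417, 0.0181]
tool_rot: [0.995, 0.104, 0.0, -0.002]
force: [-0.2, 2.3, 8.4]
finger_gap: 0.003
```

```bash
python3 - <<'E'
from h import *
st()
plan(fx2w(-.075,.025,.0205),.207,2,-1)
E
```

```text
t 23.4 p [ 0.4654 -0.1417  0.0181] fx [-74.3  31.7  18.1] phi 0.2092 zax [ 0.     0.004 -1.   ] F [-0.2  2.3  8.4] M [ 0.28 -0.05  0.04] gap 0.003 q [-0.53  0.73  1.93  0.01  0.49  0.83]
step mm 3.595583807356963 deg 0.13676392126294465
[-0.0, 3.0, -1.0, -0.002, -0.0, 0.001, -1.0],[-0.0, 3.0, -1.0, -0.002, -0.0, 0.001, -1.0],
```

Call:
servo_tool(
  motion=[
    [0, 0, -3, 0, 0, 0, -1],
    [0, 4, 0, 0, 0, 0, -1],
    [0, 5, 0, 0, 0, 0, -1],
    [0, 4, 0, 0, 0, 0, -1],
    [0, 3, 0, 0, 0, 0, -1],
    [0, 2, 0, 0, 0, 0, -1],
    [0, 2, 0, 0, 0, 0, -1],
    [0, 2, 0, 0, 0, 0, -1],
    [0, 2, 0, 0, 0, 0, -1],
  ],
)

```text
t: 24.15
tcp_pos: [0.4664, -0.1591, 0.0191]
tool_rot: [0.995, 0.099, -0.004, -0.011]
force: [2.7, 9.1, 5.6]
finger_gap: 0.0
```

```bash
python3 - <<'E'
from h import *
st()
E
```

```text
t 24.15 p [ 0.4664 -0.1591  0.0191] fx [-76.8  14.6  19.1] phi 0.1993 zax [-0.01   0.021 -1.   ] F [2.7 9.1 5.6] M [ 1.55 -0.51  0.  ] gap 0.0 q [-0.56  0.73  1.9   0.03  0.53  0.79]
```

Call:
servo_tool(
  motion=[
    [0.5, 2, -1, -0.01, 0, -0.004, -1],
    [0.5, 2, -0.5, 0, 0, -0.004, -1],
    [0, 2, 0, 0, 0, 0, -1],
    [0, 2, 0, 0, 0, 0, -1],
  ],
)

```text
t: 24.48
tcp_pos: [0.4671, -0.1639, 0.0199]
tool_rot: [0.995, 0.103, -0.006, -0.01]
force: [1.8, 10.3, 4.7]
finger_gap: 0.003
```

```bash
python3 - <<'E'
from h import *
st()
d=manip.snapshot("wrist");cv2.imwrite("pics/w25.png",d["frame"][:,:,::-1])
E
```

```text
t 24.48 p [ 0.4671 -0.1639  0.0199] fx [-77.2   9.7  19.9] phi 0.2059 zax [-0.013  0.018 -1.   ] F [ 1.8 10.3  4.7] M [ 1.61 -0.26 -0.  ] gap 0.003 q [-0.57  0.73  1.89  0.02  0.54  0.78]
```

View pics/w25.png

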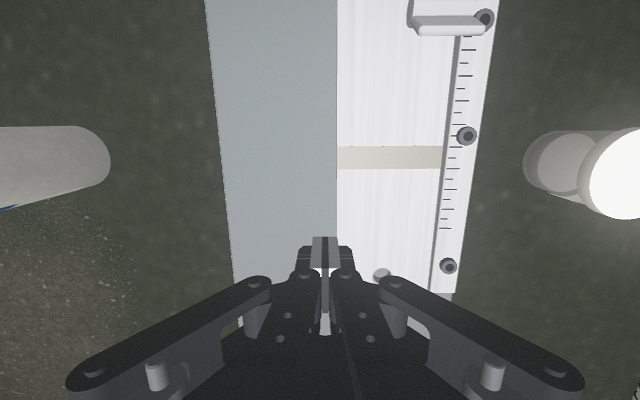

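Call:
servo_tool(
  motion=[
    [0.5, 3, 0, 0, 0, 0, -1],
    [0.5, 3, 0, 0, 0, 0, -1],
    [0, 3, 0, 0, 0, 0, -1],
  ],
)

```text
t: 24.78
tcp_pos: [0.4667, -0.164, 0.0199]
tool_rot: [0.995, 0.099, -0.009, -0.018]
force: [5.3, 13.0, 6.3]
finger_gap: 0.001
```

```bash
python3 - <<'E'
from h import *
st()
d=manip.snapshot("wrist");crop(d,320,0,500,300,2,"w26")
E
```

```text
t 24.78 p [ 0.4667 -0.164   0.0199] fx [-77.6   9.7  19.9] phi 0.1989 zax [-0.021  0.035 -0.999] F [ 5.3 13.   6.3] M [ 2.31 -0.91  0.08] gap 0.001 q [-0.58  0.73  1.88  0.03  0.57  0.77]
```

View pics/w26.png

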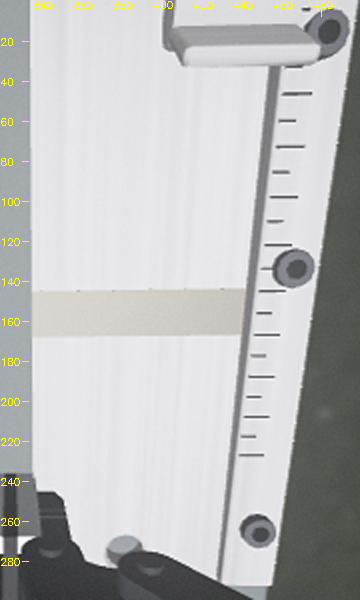

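Call:
servo_tool(
  motion=[
    [0, -5, 0, 0, 0, 0, -1],
    [0, -5, -4, 0, 0, 0, -1],
    [0, 0, -15, -0.01, 0.01, -0.004, -1],
    [0, 0, -20, -0.01, 0.01, -0.004, -1],
    [0, 0, -15, 0, 0, 0, -1],
    [0, 0, -5, 0, 0, 0, -1],
    [0, 0, 0, 0, 0, 0, -1],
  ],
)

```text
t: 25.42
tcp_pos: [0.4647, -0.1568, 0.08]
tool_rot: [0.995, 0.103, 0.002, -0.009]
force: [0.7, 0.3, 0.0]
finger_gap: -0.004
```

```bash
python3 - <<'E'
from h import *
st()
d=manip.snapshot("wrist");cv2.imwrite("pics/w27.png",d["frame"][:,:,::-1]); crop(d,300,20,480,200,4,"w27c")
d=manip.snapshot("side");crop(d,270,255,370,315,7.8,"s27")
E
```

```text
t 25.42 p [ 0.4647 -0.1568  0.08  ] fx [-78.   17.1  80. ] phi 0.206 zax [ 0.001  0.019 -1.   ] F [0.7 0.3 0. ] M [ 0.03 -0.   -0.03] gap -0.004 q [-0.56  0.6   1.89  0.03  0.66  0.78]
```

View pics/w27.png

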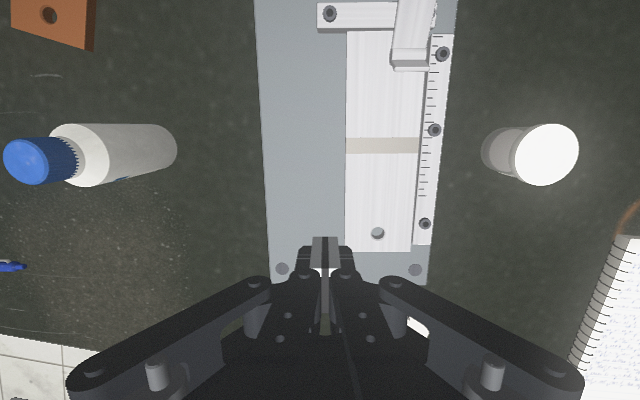

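View pics/s27.png

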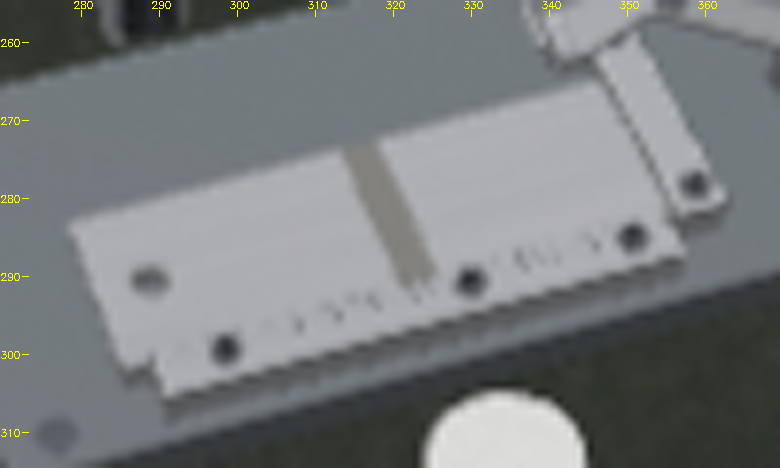

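```bash
python3 - <<'E'
from h import *
d=manip.snapshot("wrist");np.save("x.npy",d["frame"])
crop(d,310,0,460,60,5,"w28a");crop(d,330,215,450,295,6,"w28b")
for n,q in dict(fenceend_in=(-.098,-.046,.03),fenceend_out=(-.098,-.060,.03),stopL=(.045,.024,.03),stopLback=(.059,.024,.03),stop0=(.045,-.0,.03),hole=(-.09,-.021,.026),cHL=(-.105,.004,.026),cHR=(-.105,-.046,.026),cPL=(.045,.004,.026),baseFR=(-.14,-.065,.018),baseFL=(-.14,.065,.018)).items(): print(n,proj(d,fx2w(*q)).round(1))
E
```

```text
fenceend_in [411.2 247.3]
fenceend_out [430.4 247.4]
stopL [314.2  29. ]
stopLback [313.9   2.2]
stop0 [354.   28.7]
hole [376.9 234.9]
cHL [343. 253.]
cHR [409.  253.5]
cPL [347.   30.8]
baseFR [426.3 288.3]
baseFL [268.  286.8]
```

View pics/w28a.png

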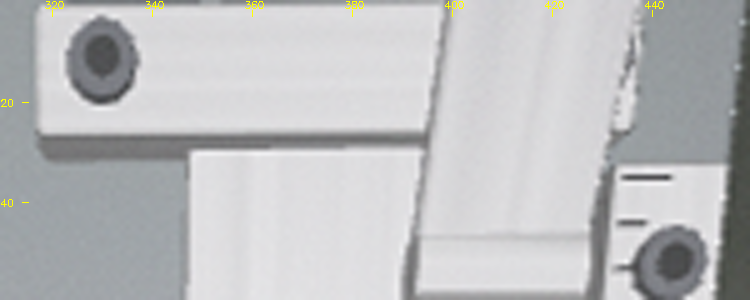

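View pics/w28b.png

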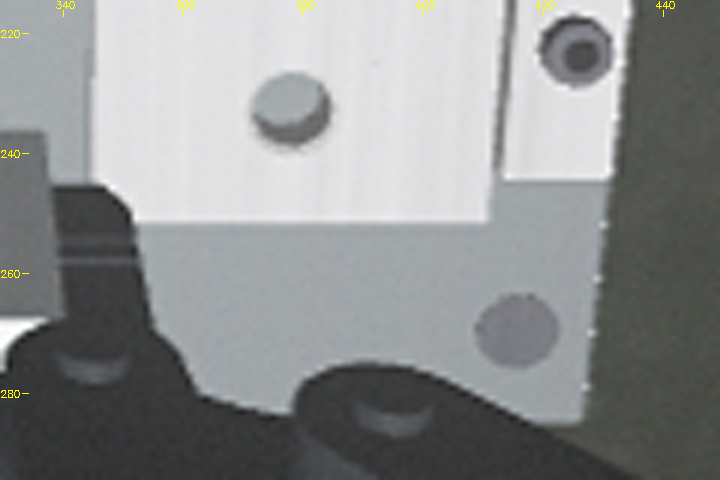

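Comparing fence end, stop and coupon edges in this view, about 0.5–1 mm of gap remains at the stop; the fence push dragged the coupon slightly back. I'll push the end again, this time with a bias toward the fence.

Call:
servo_tool(
  motion=[
    [-7, 5, 0, -0.006, 0, 0, -1],
    [-10, 7, 0, -0.006, 0, 0, -1],
    [-10, 8, 2, -0.004, 0, 0, -1],
    [-10, 8, 4, 0, 0, 0, -1],
    [-8, 6, 8, 0, 0, 0, -1],
    [-2, 2, 12, 0, 0, 0, -1],
    [0, 0, 14, 0, 0, 0, -1],
    [0, 0, 10, 0, 0, 0, -1],
    [0, 0, 4, 0, 0, 0, -1],
    [0, 0, 0, 0, 0, 0, -1],
  ],
)

```text
t: 26.4
tcp_pos: [0.4162, -0.2067, 0.0179]
tool_rot: [0.995, 0.101, -0.002, -0.004]
force: [6.5, 8.8, 22.5]
finger_gap: 0.002
```

```bash
python3 - <<'E'
from h import *
st()
plan(fx2w(-.122,-.018,.0205),.207,1,-1)
E
```

```text
t 26.4 p [ 0.4162 -0.2067  0.0179] fx [-135.8  -21.7   17.9] phi 0.2018 zax [-0.004  0.007 -1.   ] F [ 6.5  8.8 22.5] M [ 1.59 -1.27  0.02] gap 0.002 q [-0.7   0.72  1.98  0.01  0.45  0.66]
step mm 14.503377153827998 deg 0.5409633031177582
[14.0, -4.0, -3.0, -0.007, 0.002, -0.005, -1.0],
```

Call:
servo_tool(
  motion=[
    [0, -1, -4, -0.007, 0.002, -0.004, -1],
    [3, -1, 0, 0, 0, 0, -1],
    [5, -1, 0, 0, 0, 0, -1],
    [4, 0, 0, 0, 0, 0, -1],
    [3, 0.3, 0, 0, 0, 0, -1],
    [2, 0.5, 0, 0, 0, 0, -1],
    [2, 0.5, 0, 0, 0, 0, -1],
    [2, 0.5, 0, 0, 0, 0, -1],
  ],
)

```text
t: 27.07
tcp_pos: [0.4365, -0.2016, 0.0212]
tool_rot: [0.995, 0.102, -0.001, -0.001]
force: [-0.0, 0.1, 0.2]
finger_gap: 0.003
```

```bash
python3 - <<'E'
from h import *
st()
E
```

```text
t 27.07 p [ 0.4365 -0.2016  0.0212] fx [-114.8  -21.    21.2] phi 0.205 zax [-0.002  0.001 -1.   ] F [-0.   0.1  0.2] M [-0.01 -0.03 -0.01] gap 0.003 q [-0.67  0.72  1.94 -0.    0.49  0.7 ]
```

Call:
servo_tool(
  motion=[
    [2, 0.7, 0, 0, 0, 0, -1],
    [2, 0.8, 0, 0, 0, 0, -1],
    [2, 0.8, 0, 0, 0, 0, -1],
    [2, 1, 0, 0, 0, 0, -1],
  ],
)

```text
t: 27.4
tcp_pos: [0.437, -0.2009, 0.0212]
tool_rot: [0.994, 0.105, -0.01, -0.005]
force: [-5.9, -2.6, 5.0]
finger_gap: 0.002
```

```bash
python3 - <<'E'
from h import *
st()
R=Rn.from_quat(manip.sense()["tool_rot"]);print("Ftool",R.inv().apply(manip.sense()["force"]).round(1))
E
```

```text
t 27.4 p [ 0.437  -0.2009  0.0212] fx [-114.2  -20.4   21.2] phi 0.2115 zax [-0.021  0.008 -1.   ] F [-5.9 -2.6  5. ] M [-0.4   0.94  0.  ] gap 0.002 q [-0.66  0.72  1.92 -0.01  0.52  0.71]
Ftool [-6.4  1.2 -4.9]
```

Call:
servo_tool(
  motion=[
    [3, 2, 0, 0, 0, 0.003, -1],
    [3, 2, 0, 0, 0, 0.003, -1],
    [3, 2, 0, 0, 0, 0, -1],
  ],
)

```text
t: 27.65
tcp_pos: [0.437, -0.2009, 0.021]
tool_rot: [0.994, 0.104, -0.02, -0.012]
force: [-7.1, -1.3, 5.8]
finger_gap: 0.0
```

```bash
python3 - <<'E'
from h import *
st()
R=Rn.from_quat(manip.sense()["tool_rot"]);print("Ftool",R.inv().apply(manip.sense()["force"]).round(1))
d=manip.snapshot("wrist");crop(d,220,30,460,260,3,"w29")
E
```

```text
t 27.65 p [ 0.437  -0.2009  0.021 ] fx [-114.3  -20.3   21. ] phi 0.2096 zax [-0.043  0.019 -0.999] F [-7.1 -1.3  5.8] M [-0.31  1.23  0.01] gap 0.0 q [-0.66  0.72  1.9  -0.02  0.56  0.72]
Ftool [-7.4 -0.3 -5.5]
```

View pics/w29.png

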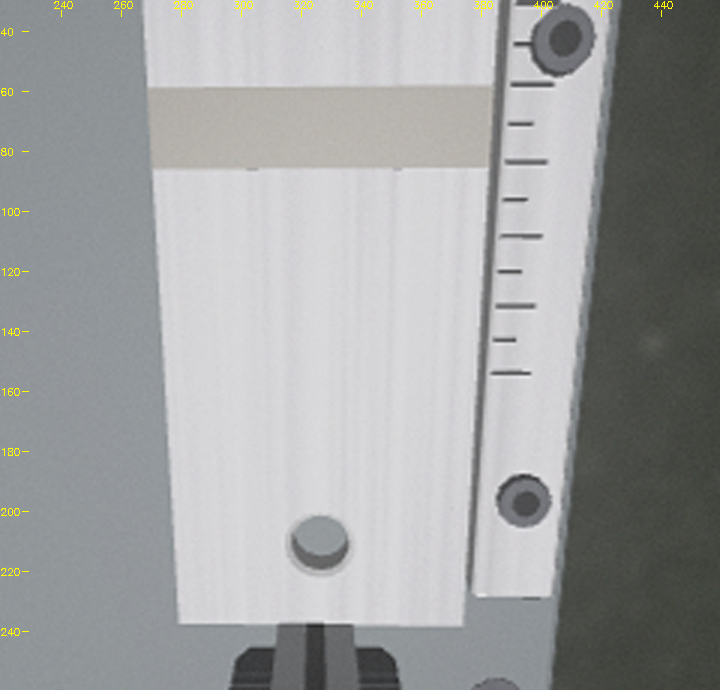

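Call:
servo_tool(
  motion=[
    [-3, 0, 0, 0.01, 0.02, 0, -1],
    [-6, 0, -3, 0.01, 0.02, 0, -1],
    [-2, -4, -15, 0.005, 0.005, 0, -1],
    [4, -8, -18, 0, 0, 0, -1],
    [10, -10, -5, 0, 0, 0, -1],
    [14, -10, 0, 0, 0, 0, -1],
    [16, -8, 0, 0, 0, 0, -1],
    [16, -6, 0, 0, 0, 0, -1],
    [12, -4, 0, 0, 0, 0, -1],
    [5, -1, 0, 0, 0, 0, -1],
    [0, 0, 0, 0, 0, 0, -1],
  ],
)

```text
t: 28.62
tcp_pos: [0.4929, -0.1376, 0.0674]
tool_rot: [0.994, 0.102, 0.001, -0.029]
force: [-0.2, -1.5, 1.3]
finger_gap: 0.001
```

```bash
python3 - <<'E'
from h import *
st()
d=manip.snapshot("wrist");cv2.imwrite("pics/w30.png",d["frame"][:,:,::-1])
plan(fx2w(-.045,.025,.0215),.207,5,-1)
crop(d,310,40,460,100,5,"w30a")
E
```

```text
t 28.62 p [ 0.4929 -0.1376  0.0674] fx [-46.5  30.1  67.4] phi 0.2043 zax [-0.005  0.057 -0.998] F [-0.2 -1.5  1.3] M [-0.02 -0.01  0.03] gap 0.001 q [-0.52  0.65  1.83  0.07  0.7   0.79]
step mm 9.224379388522024 deg 0.6594112579492106
[0.0, 2.0, 9.0, -0.011, -0.001, -0.001, -1.0],[0.0, 1.0, 9.0, -0.011, -0.001, -0.001, -1.0],[0.0, 1.0, 9.0, -0.011, -0.001, -0.001, -1.0],[0.0, 1.0, 9.0, -0.011, -0.001, -0.001, -1.0],[0.0, 1.0, 9.0, -0.011, -0.001, -0.001, -1.0],
```

View pics/w30.png

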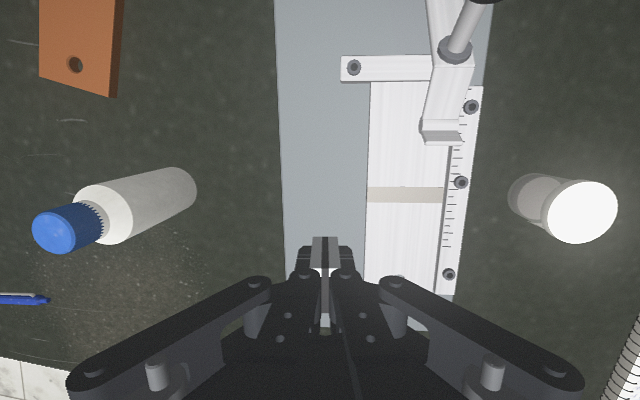

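Flush at the stop now. I'll straighten the tool and make one last light fence push with a slight +x bias.

Call:
servo_tool(
  motion=[
    [0, 0, 6, -0.014, 0, -0.001, -1],
    [0, 0, 10, -0.014, 0, -0.001, -1],
    [0, 0, 11, -0.014, 0, -0.001, -1],
    [0, 0, 9, -0.012, 0, 0, -1],
    [0, 0, 4, 0, 0, 0, -1],
    [0, 0, 0, 0, 0, 0, -1],
  ],
)

```text
t: 29.17
tcp_pos: [0.4887, -0.1391, 0.0254]
tool_rot: [0.995, 0.102, 0.002, -0.001]
force: [-0.6, 0.1, 0.3]
finger_gap: 0.004
```

```bash
python3 - <<'E'
from h import *
st()
plan(fx2w(-.045,.015,.0205),.207,1,-1)
E
```

```text
t 29.17 p [ 0.4887 -0.1391  0.0254] fx [-50.9  29.5  25.4] phi 0.2037 zax [ 0.003  0.003 -1.   ] F [-0.6  0.1  0.3] M [ 0.01 -0.05  0.05] gap 0.004 q [-0.5   0.72  1.87  0.01  0.55  0.86]
step mm 16.39418122242461 deg 0.2998070487471904
[6.0, 14.0, 5.0, -0.002, -0.003, -0.003, -1.0],
```

Call:
servo_tool(
  motion=[
    [1, 3, 2, 0, 0, -0.002, -1],
    [1, 4, 2, 0, 0, -0.001, -1],
    [1, 4, 0, 0, 0, 0, -1],
    [1, 3, 0, 0, 0, 0, -1],
    [0.5, 2, 0, 0, 0, 0, -1],
    [0.8, 2, 0, 0, 0, 0, -1],
    [0.8, 2, 0, 0, 0, 0, -1],
  ],
)

```text
t: 29.75
tcp_pos: [0.497, -0.1578, 0.0217]
tool_rot: [0.995, 0.101, -0.001, -0.005]
force: [1.7, 8.9, 2.3]
finger_gap: 0.004
```

```bash
python3 - <<'E'
from h import *
st()
R=Rn.from_quat(manip.sense()["tool_rot"]);print("Ftool",R.inv().apply(manip.sense()["force"]).round(1))
E
```

```text
t 29.75 p [ 0.497  -0.1578  0.0217] fx [-46.7   9.5  21.7] phi 0.2019 zax [-0.002  0.01  -1.   ] F [1.7 8.9 2.3] M [ 1.5  -0.18  0.04] gap 0.004 q [-0.53  0.74  1.83  0.01  0.58  0.83]
Ftool [ 3.4 -8.4 -2.2]
```

Call:
servo_tool(
  motion=[
    [1.5, 1, 0, 0, 0, 0, -1],
    [2, 1, 0, 0, 0, 0, -1],
    [2, 0, 0, 0, 0, 0, -1],
  ],
)

```text
t: 30.0
tcp_pos: [0.5005, -0.1567, 0.0217]
tool_rot: [0.995, 0.101, -0.003, -0.007]
force: [0.2, 0.6, 0.1]
finger_gap: 0.003
```

```bash
python3 - <<'E'
from h import *
st()
R=Rn.from_quat(manip.sense()["tool_rot"]);print("Ftool",R.inv().apply(manip.sense()["force"]).round(1))
E
```

```text
t 30.0 p [ 0.5005 -0.1567  0.0217] fx [-43.    9.8  21.7] phi 0.202 zax [-0.008  0.014 -1.   ] F [0.2 0.6 0.1] M [ 0.07  0.08 -0.03] gap 0.003 q [-0.52  0.74  1.82  0.01  0.59  0.84]
Ftool [ 0.3 -0.6 -0.1]
```

Call:
servo_tool(
  motion=[
    [0, -5, 0, 0, 0, 0, -1],
    [0, -6, -2, 0, 0, 0, -1],
    [-2, -3, -12, 0, 0, 0, -1],
    [-5, 0, -18, 0, 0, 0, -1],
    [-8, 4, -18, 0, 0, 0, -1],
    [-8, 6, -18, 0, 0, 0, -1],
    [-5, 3, -10, 0, 0, 0, -1],
    [0, 0, 0, 0, 0, 0, -1],
    [0, 0, 0, 0, 0, 0, -1],
  ],
)

```text
t: 30.75
tcp_pos: [0.4756, -0.1626, 0.1075]
tool_rot: [0.995, 0.102, 0.001, -0.003]
force: [-0.6, 0.4, -0.0]
finger_gap: -0.002
```

```bash
python3 - <<'E'
from h import *
st()
d=manip.snapshot("wrist");cv2.imwrite("pics/w31.png",d["frame"][:,:,::-1])
d2=manip.snapshot("side");crop(d2,270,255,370,315,7.8,"s31")
for n,q in dict(fenceend_in=(-.098,-.046,.03),stopL=(.045,.024,.03),stop0=(.045,-.0,.03),hole=(-.09,-.021,.026),cHL=(-.105,.004,.026),cHR=(-.105,-.046,.026),cPL=(.045,.004,.026),baseFR=(-.14,-.065,.018),baseFL=(-.14,.065,.018)).items(): print(n,proj(d,fx2w(*q)).round(1))
crop(d,310,40,460,110,5,"w31a");crop(d,320,210,450,290,6,"w31b")
E
```

```text
t 30.75 p [ 0.4756 -0.1626  0.1075] fx [-68.6   9.2 107.5] phi 0.2049 zax [ 0.002  0.006 -1.   ] F [-0.6  0.4 -0. ] M [ 0.04  0.01 -0.02] gap -0.002 q [-0.56  0.56  1.85  0.01  0.73  0.8 ]
fenceend_in [389.8 242.8]
stopL [303.4  57.2]
stop0 [337.2  57.1]
hole [360.  232.3]
cHL [330.7 248.3]
cHR [388.3 248.4]
cPL [331.4  58.3]
baseFR [404.7 279.2]
baseFL [264.9 279. ]
```

View pics/w31.png

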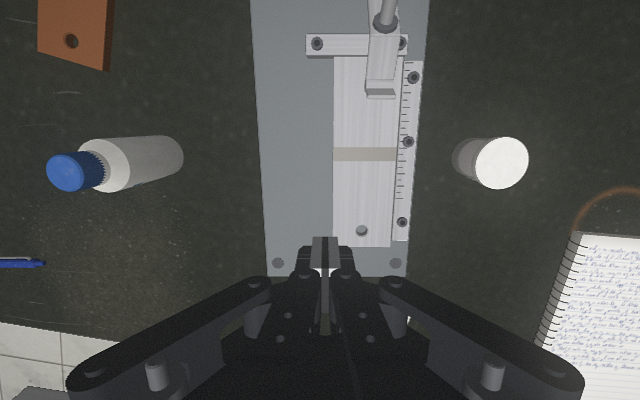

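View pics/w31a.png

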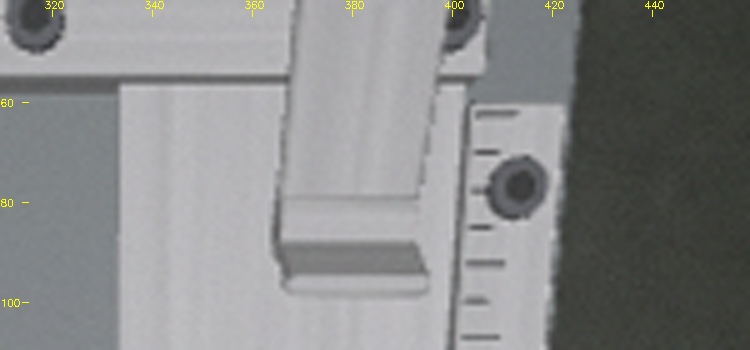

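View pics/w31b.png

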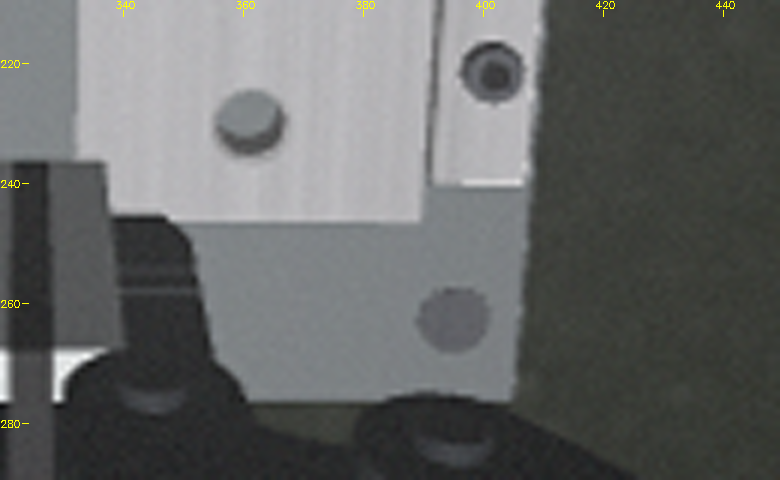

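View pics/s31.png

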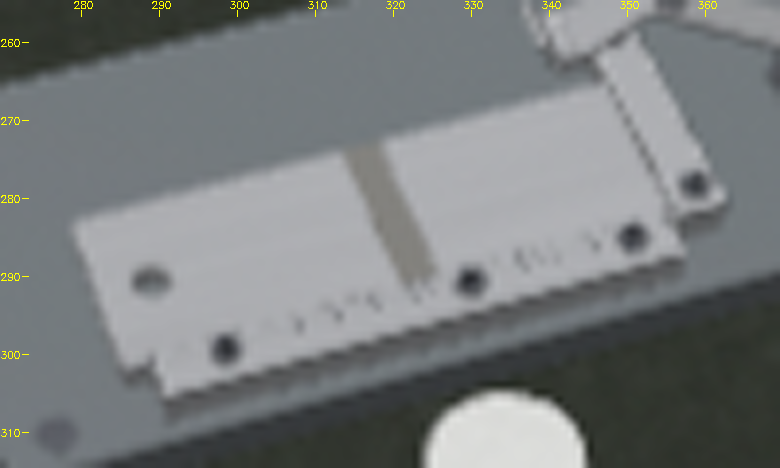

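The remaining discrepancy is about 0.5 mm, near pixel noise. I'll do one last gentle touch from the hole end to confirm or close it.

Call:
servo_tool(
  motion=[
    [-7, 4, 8, 0, 0, 0, -1],
    [-10, 5, 10, -0.002, 0, 0, -1],
    [-10, 6, 12, -0.002, 0, 0, -1],
    [-10, 6, 12, -0.002, 0, 0, -1],
    [-9, 5, 10, 0, 0, 0, -1],
    [-4, 2, 8, 0, 0, 0, -1],
    [0, 0, 8, 0, 0, 0, -1],
    [0, 0, 8, 0, 0, 0, -1],
    [0, 0, 3, 0, 0, 0, -1],
    [0, 0, 0, 0, 0, 0, -1],
  ],
)

```text
t: 31.68
tcp_pos: [0.4317, -0.1973, 0.018]
tool_rot: [0.994, 0.105, -0.001, -0.003]
force: [-4.8, -4.3, 23.6]
finger_gap: -0.001
```

```bash
python3 - <<'E'
from h import *
st()
plan(fx2w(-.117,-.021,.021),.207,1,-1)
E
```

```text
t 31.68 p [ 0.4317 -0.1973  0.018 ] fx [-118.6  -15.8   18. ] phi 0.2108 zax [-0.003  0.006 -1.   ] F [-4.8 -4.3 23.6] M [-0.4   0.86 -0.05] gap -0.001 q [-0.67  0.72  1.95  0.01  0.47  0.69]
step mm 6.2474397900530745 deg 0.44502523659281334
[2.0, 5.0, -3.0, -0.006, 0.002, 0.004, -1.0],
```

Call:
servo_tool(
  motion=[
    [-1, 1, -4, -0.006, 0.002, 0.004, -1],
    [0, 2, 0, 0, 0, 0, -1],
    [1, 2, 0, 0, 0, 0, -1],
    [2, 1, 0, 0, 0, 0, -1],
    [1.5, 0.7, 0, 0, 0, 0, -1],
    [1.5, 0.7, 0, 0, 0, 0, -1],
  ],
)

```text
t: 32.18
tcp_pos: [0.4375, -0.202, 0.0215]
tool_rot: [0.994, 0.106, -0.003, -0.002]
force: [-8.2, -5.0, 6.3]
finger_gap: 0.003
```

```bash
python3 - <<'E'
from h import *
st()
E
```

```text
t 32.18 p [ 0.4375 -0.202   0.0215] fx [-113.9  -21.6   21.5] phi 0.2118 zax [-0.005  0.003 -1.   ] F [-8.2 -5.   6.3] M [-0.77  1.42 -0.03] gap 0.003 q [-0.66  0.72  1.93 -0.    0.5   0.7 ]
```

At x = -113.9 it resists with 9 N, no further back than before, so it is against the stop. Retreating and looking.

Call:
servo_tool(
  motion=[
    [-4, 0, 0, 0, 0, 0, -1],
    [-5, 0, -3, 0, 0, 0.003, -1],
    [2, 0, -15, 0, 0, 0.002, -1],
    [6, 0, -20, 0, 0, 0, -1],
    [10, 0, -22, 0, 0, 0, -1],
    [14, 0, -22, 0, 0, 0, -1],
    [14, 0, -15, 0, 0, 0, -1],
    [8, 0, -8, 0, 0, 0, -1],
    [0, 0, 0, 0, 0, 0, -1],
    [0, 0, 0, 0, 0, 0, -1],
  ],
)

```text
t: 33.02
tcp_pos: [0.4826, -0.1926, 0.1304]
tool_rot: [0.995, 0.101, -0.002, -0.003]
force: [-0.6, -0.4, 0.2]
finger_gap: 0.001
```

```bash
python3 - <<'E'
from h import *
st()
d=manip.snapshot("wrist");cv2.imwrite("pics/w32.png",d["frame"][:,:,::-1])
for n,q in dict(fenceend_in=(-.098,-.046,.03),stopL=(.045,.024,.03),hole=(-.09,-.021,.026),cHL=(-.105,.004,.026),cHR=(-.105,-.046,.026),cPL=(.045,.004,.026)).items(): print(n,proj(d,fx2w(*q)).round(1))
crop(d,260,40,400,110,5.6,"w32a");crop(d,270,150,400,250,6,"w32b")
r=np.hypot(.070,.034);a0=np.arctan2(.034,.070)
P=fx2w(.105-r*np.cos(a0+.6),-.021,0);print("knob up fx x",.105-r*np.cos(a0+.6),.044+r*np.sin(a0+.6))
plan(fx2w(.0675,-.021,.17),.207,9,0)
E
```

```text
t 33.02 p [ 0.4826 -0.1926  0.1304] fx [-67.9 -21.6 130.4] phi 0.2022 zax [-0.004  0.006 -1.   ] F [-0.6 -0.4  0.2] M [ 0.   -0.03  0.01] gap 0.001 q [-0.6   0.54  1.79  0.    0.82  0.77]
fenceend_in [351.3 232.5]
stopL [266.2  63.9]
hole [324.3 223. ]
cHL [298.  237.9]
cHR [350.7 237.8]
cPL [292.2  64.7]
knob up fx x 0.0664243510517537 0.11158638404458154
step mm 15.694549447685064 deg 0.05808862243427638
[15.0, -0.0, -4.0, -0.001, 0.0, -0.001, 0.0],[15.0, -0.0, -4.0, -0.001, 0.0, -0.001, 0.0],[15.0, -0.0, -4.0, -0.001, 0.0, -0.001, 0.0],[15.0, -0.0, -4.0, -0.001, 0.0, -0.001, 0.0],[15.0, -0.0, -4.0, -0.001, 0.0, -0.001, 0.0],[15.0, -0.0, -4.0, -0.001, 0.0, -0.001, 0.0],[15.0, -0.0, -4.0, -0.001, 0.0, -0.001, 0.0],[15.0, -0.0, -4.0, -0.001, 0.0, -0.001, 0.0],[15.0, -0.0, -4.0, -0.001, 0.0, -0.001, 0.0],
```

View pics/w32.png

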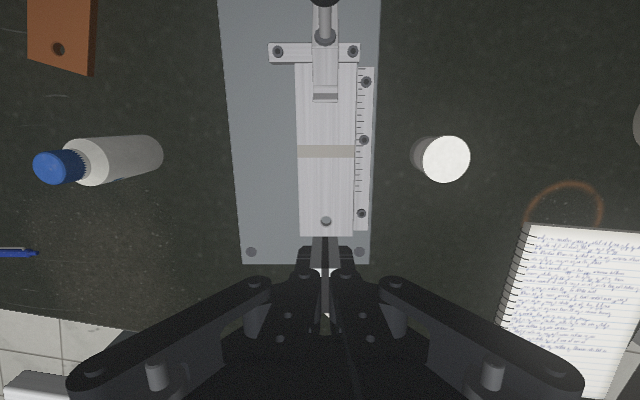

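View pics/w32b.png

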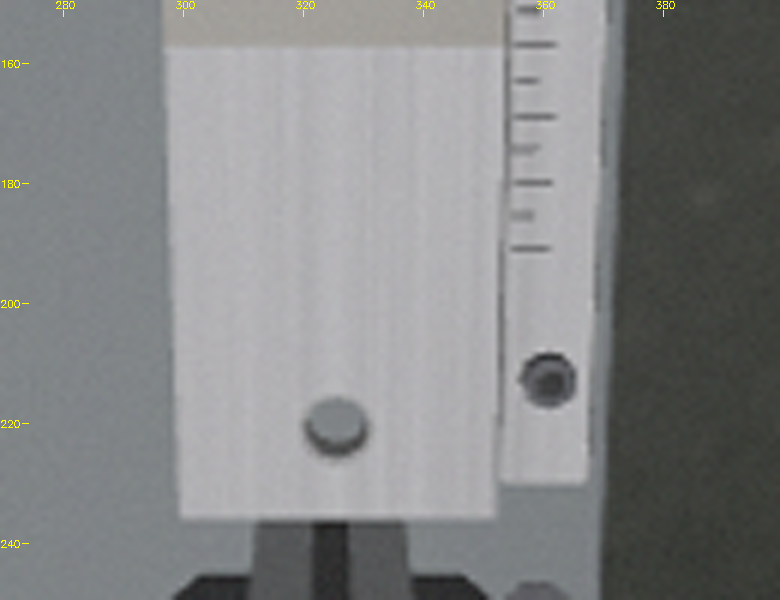

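View pics/w32a.png

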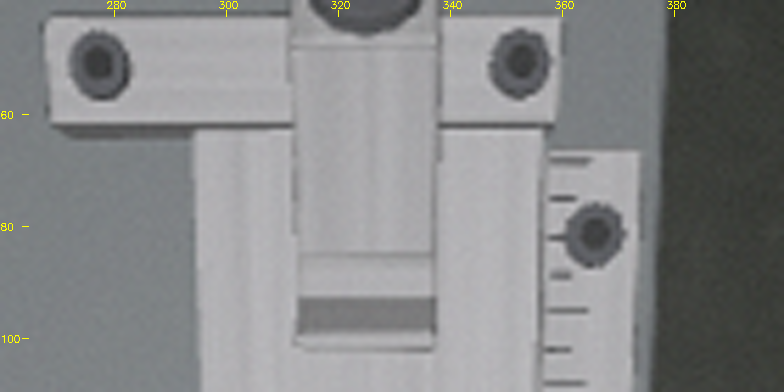

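Flush on both faces: the hole-end overhang and stop offset match the model to about 0.3 px. Now to the knob.

Call:
servo_tool(
  motion=[
    [5, 0, -12, 0, 0, -0.001, 0],
    [12, 0, -14, 0, 0, -0.001, 0],
    [16, 0, -8, 0, 0, -0.001, 0],
    [18, 0, -2, 0, 0, -0.001, 0],
    [18, 0, 0, 0, 0, 0, 0],
    [18, 0, 0, 0, 0, 0, 0],
    [18, 0, 0, 0, 0, 0, 0],
    [15, 0, 0, 0, 0, 0, 0],
    [8, 0, 0, 0, 0, 0, 0],
    [0, 0, 0, 0, 0, 0, 0],
    [0, 0, 0, 0, 0, 0, 0],
  ],
  grip_force=40,
)

```text
t: 33.98
tcp_pos: [0.5964, -0.1636, 0.1507]
tool_rot: [0.995, 0.099, -0.017, -0.014]
force: [0.1, 0.3, 0.0]
finger_gap: 0.503
```

```bash
python3 - <<'E'
from h import *
st()
d=manip.snapshot("wrist");cv2.imwrite("pics/w33.png",d["frame"][:,:,::-1])
print(proj(d,fx2w(.0664,-.021,.1116)))
plan(fx2w(.069,-.0218,.094),.207,6,0)
E
```

```text
t 33.98 p [ 0.5964 -0.1636  0.1507] fx [ 49.4 -16.6 150.7] phi 0.1983 zax [-0.036  0.024 -0.999] F [0.1 0.3 0. ] M [0.03 0.   0.06] gap 0.503 q [-0.45  0.63  1.49  0.01  1.06  0.92]
[331.84752548 201.36480566]
step mm 10.047000663729523 deg 0.42431161688084157
[4.0, 1.0, 9.0, -0.005, 0.005, -0.002, 0.0],[4.0, 1.0, 9.0, -0.005, 0.005, -0.002, 0.0],[4.0, 1.0, 9.0, -0.005, 0.005, -0.002, 0.0],[3.0, 1.0, 9.0, -0.005, 0.005, -0.002, 0.0],[3.0, 1.0, 9.0, -0.005, 0.005, -0.002, 0.0],[3.0, 1.0, 9.0, -0.005, 0.005, -0.002, 0.0],
```

View pics/w33.png

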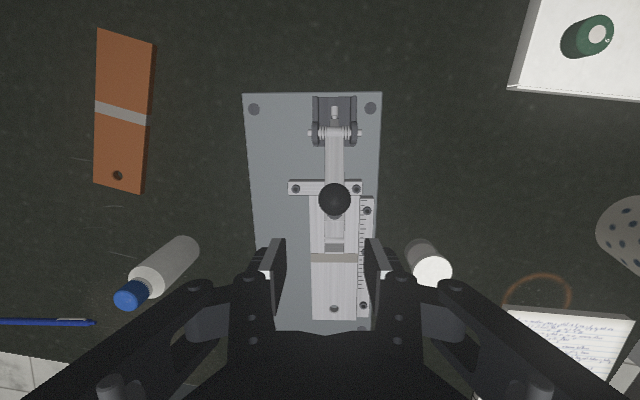

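The knob is at wrist (335,199) and the prediction was (332,201). Correcting and descending around it.

Call:
servo_tool(
  motion=[
    [6, 2, 2, -0.006, 0.008, -0.002, 0],
    [8, 2, 6, -0.008, 0.009, -0.002, 0],
    [5, 1, 9, -0.007, 0.007, -0.002, 0],
    [2, 0, 9, -0.003, 0.005, -0.002, 0],
    [0, 0, 5, 0, 0, 0, 0],
    [0, 0, 2, 0, 0, 0, 0],
    [0, 0, 0, 0, 0, 0, 0],
  ],
)

```text
t: 34.62
tcp_pos: [0.6157, -0.1654, 0.114]
tool_rot: [0.995, 0.101, -0.001, -0.003]
force: [-0.7, 1.0, 0.7]
finger_gap: 0.505
```

```bash
python3 - <<'E'
from h import *
st()
d=manip.snapshot("wrist");crop(d,220,130,440,290,3.6,"w34")
plan(fx2w(.069,-.022,.094),.207,3,0)
E
```

```text
t 34.62 p [ 0.6157 -0.1654  0.114 ] fx [ 67.9 -22.4 114. ] phi 0.2026 zax [-0.002  0.005 -1.   ] F [-0.7  1.   0.7] M [-0.01  0.02  0.02] gap 0.505 q [-0.44  0.69  1.49  0.    0.96  0.93]
step mm 6.7520036090676925 deg 0.1339980280992176
[0.0, -0.0, 7.0, -0.002, 0.0, -0.001, 0.0],[0.0, -0.0, 7.0, -0.002, 0.0, -0.001, 0.0],[0.0, -0.0, 7.0, -0.002, 0.0, -0.001, 0.0],
```

View pics/w34.png

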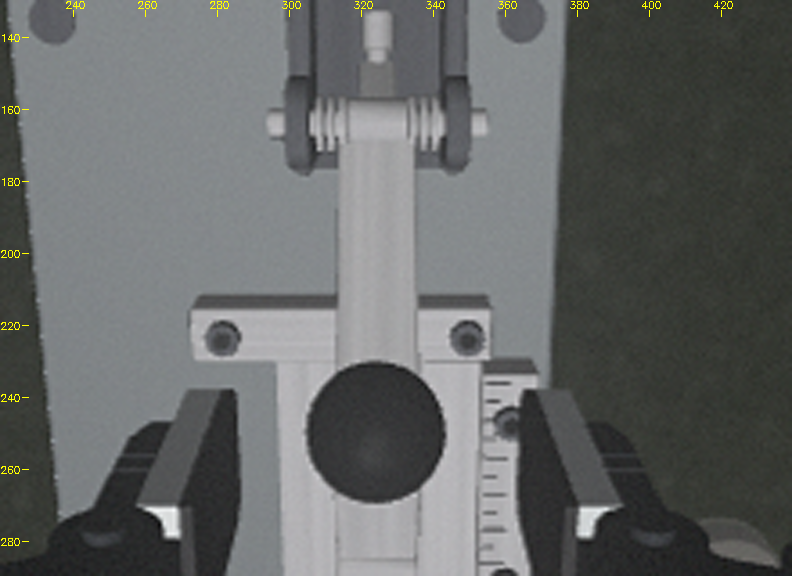

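Call:
servo_tool(
  motion=[
    [0, 0, 5, 0, 0, -0.001, 0],
    [0, 0, 7, 0, 0, -0.001, 0],
    [0, 0, 5, 0, 0, 0, 0],
    [0, 0, 2, 0, 0, 0, 0],
    [0, 0, 0, 0, 0, 0, -1],
    [0, 0, 0, 0, 0, 0, -1],
    [0, 0, 0, 0, 0, 0, -1],
    [0, 0, 0, 0, 0, 0, -1],
    [0, 0, 0, 0, 0, 0, -1],
  ],
  grip_force=50,
)

```text
t: 35.42
tcp_pos: [0.6159, -0.1648, 0.0948]
tool_rot: [0.995, 0.102, 0.0, -0.003]
force: [0.3, 0.5, -0.5]
finger_gap: 0.223
```

```bash
python3 - <<'E'
from h import *
st()
d=manip.snapshot("wrist");crop(d,220,130,440,290,3.6,"w35")
E
```

```text
t 35.42 p [ 0.6159 -0.1648  0.0948] fx [ 68.3 -21.8  94.8] phi 0.2035 zax [-0.001  0.006 -1.   ] F [ 0.3  0.5 -0.5] M [ 0.12 -0.06 -0.04] gap 0.223 q [-0.44  0.71  1.5   0.01  0.93  0.92]
```

View pics/w35.png

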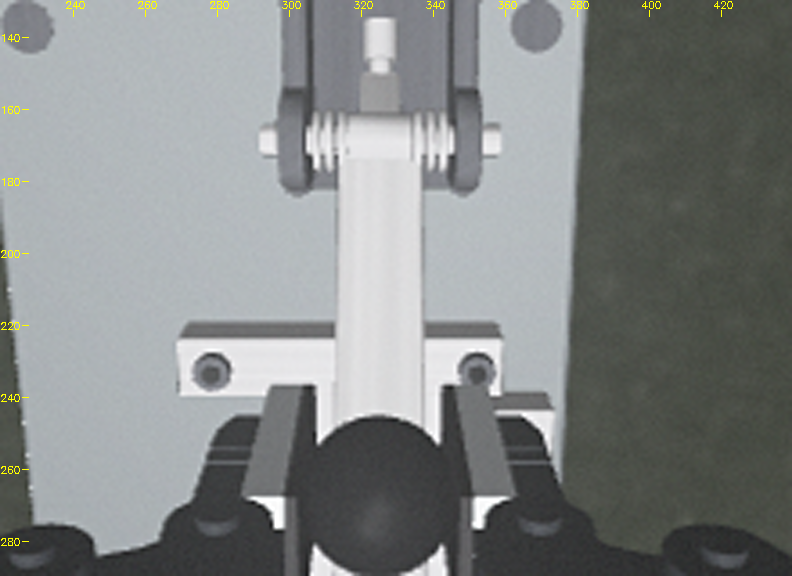

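The ball is gripped. Easing it down along the arc.

Call:
servo_tool(
  motion=[
    [-3.3, 0, 2, 0, 0, 0, -1],
    [-3.2, 0, 2.2, 0, 0, 0, -1],
    [-3.1, 0, 2.3, 0, 0, 0, -1],
    [-3, 0, 2.5, 0, 0, 0, -1],
    [-2.9, 0, 2.6, 0, 0, 0, -1],
    [-2.7, 0, 2.8, 0, 0, 0, -1],
    [-2.6, 0, 2.9, 0, 0, 0, -1],
    [-1.5, 0, 1.8, 0, 0, 0, -1],
    [0, 0, 0, 0, 0, 0, -1],
  ],
)

```text
t: 36.22
tcp_pos: [0.6119, -0.1659, 0.0918]
tool_rot: [0.995, 0.099, 0.023, -0.001]
force: [5.1, 3.5, 0.3]
finger_gap: 0.22
```

```bash
python3 - <<'E'
from h import *
st()
x,y,z=w2fx(manip.sense()["tcp_pos"]);kx=x-.0019;kz=z+.019-.002
print("theta est",np.arctan2(kz-.044,.105-kx)-np.arctan2(.034,.070),"r",np.hypot(kz-.044,.105-kx))
E
```

```text
t 36.22 p [ 0.6119 -0.1659  0.0918] fx [ 64.2 -22.   91.8] phi 0.1984 zax [ 0.046  0.006 -0.999] F [5.1 3.5 0.3] M [ 0.83 -0.76  0.04] gap 0.22 q [-0.45  0.7   1.55  0.03  0.85  0.9 ]
theta est 0.5362235708849162 r 0.07764475731892831
```

The spring holds harder than such small offsets can push, since each row restarts from the measured pose. I'll use larger steps and check often.

Call:
servo_tool(
  motion=[
    [-5, 0, 4, 0, -0.015, 0, -1],
    [-5.5, 0, 4.5, 0, -0.015, 0, -1],
    [-5.5, 0, 4.5, 0, -0.015, 0, -1],
  ],
)

```text
t: 36.47
tcp_pos: [0.6029, -0.1679, 0.0847]
tool_rot: [0.995, 0.098, 0.008, 0.003]
force: [2.7, 4.1, 6.0]
finger_gap: 0.221
```

```bash
cat >> h.py <<'E'
def th():
    s=manip.sense();R=Rn.from_quat(s["tool_rot"]).as_matrix()
    g=np.array(s["tcp_pos"])-.019*R[:,2]+np.array([0,0,-.002])
    x,y,z=w2fx(g);kx=x-.0019
    print("theta est",np.arctan2(z-.044,.105-kx)-np.arctan2(.034,.070),"r",np.hypot(z-.044,.105-kx))
E
python3 - <<'E'
from h import *
st();th()
E
```

```text
t 36.47 p [ 0.6029 -0.1679  0.0847] fx [ 54.9 -22.1  84.7] phi 0.1965 zax [ 0.017 -0.004 -1.   ] F [2.7 4.1 6. ] M [ 0.63 -0.3   0.08] gap 0.221 q [-0.45  0.71  1.56  0.01  0.86  0.92]
theta est 0.3825131519025403 r 0.07791877975795662
```

Call:
servo_tool(
  motion=[
    [-3.5, 0, 3.3, 0, -0.006, -0.003, -1],
    [-2.5, 0, 2.7, 0, 0, -0.003, -1],
    [-1.5, 0, 1.7, 0, 0, 0, -1],
  ],
)

```text
t: 36.72
tcp_pos: [0.598, -0.1689, 0.08]
tool_rot: [0.995, 0.101, 0.008, 0.004]
force: [-0.4, 1.8, 2.7]
finger_gap: 0.227
```

```bash
python3 - <<'E'
from h import *
st();th()
E
```

```text
t 36.72 p [ 0.598  -0.1689  0.08  ] fx [ 49.9 -22.1  80. ] phi 0.2033 zax [ 0.017 -0.006 -1.   ] F [-0.4  1.8  2.7] M [ 0.31 -0.1   0.1 ] gap 0.227 q [-0.46  0.71  1.57  0.    0.84  0.91]
theta est 0.29393306752714066 r 0.0780635007834489
```

Call:
servo_tool(
  motion=[
    [-1.5, 0, 1.8, 0, -0.006, 0, -1],
    [-1, 0, 1.3, 0, -0.004, 0, -1],
    [-0.7, 0, 1, 0, 0, 0, -1],
    [-0.5, 0, 0.7, 0, 0, 0, -1],
  ],
)

```text
t: 37.05
tcp_pos: [0.5928, -0.17, 0.075]
tool_rot: [0.995, 0.102, 0.002, 0.005]
force: [-1.4, 0.1, 1.3]
finger_gap: 0.223
```

```bash
python3 - <<'E'
from h import *
st();th()
E
```

```text
t 37.05 p [ 0.5928 -0.17    0.075 ] fx [ 44.6 -22.1  75. ] phi 0.2041 zax [ 0.004 -0.009 -1.   ] F [-1.4  0.1  1.3] M [ 0.05 -0.07 -0.11] gap 0.223 q [-0.46  0.72  1.58 -0.01  0.84  0.91]
theta est 0.20409563897564031 r 0.07871200661562609
```

Call:
servo_tool(
  motion=[
    [-0.8, 0, 1.3, 0, 0, 0, -1],
    [-0.7, 0, 1.2, 0, 0, 0, -1],
    [-0.6, 0, 1.1, 0, 0, 0, -1],
    [-0.5, 0, 1, 0, 0, 0, -1],
    [-0.4, 0, 0.8, 0, 0, 0, -1],
  ],
)

```text
t: 37.47
tcp_pos: [0.5863, -0.1712, 0.0662]
tool_rot: [0.995, 0.102, -0.002, 0.004]
force: [-1.4, -0.7, -2.4]
finger_gap: 0.223
```

```bash
python3 - <<'E'
from h import *
st();th()
E
```

```text
t 37.47 p [ 0.5863 -0.1712  0.0662] fx [ 38.  -22.   66.2] phi 0.2041 zax [-0.003 -0.008 -1.   ] F [-1.4 -0.7 -2.4] M [-0.1   0.04 -0.03] gap 0.223 q [-0.46  0.73  1.59 -0.01  0.82  0.91]
theta est 0.0658800232418969 r 0.07919220775069617
```

Call:
servo_tool(
  motion=[
    [-0.3, 0, 1, 0, 0, 0, -1],
    [0, 0, 0.5, 0, 0, 0, -1],
    [0, 0, 0, 0, 0, 0, -1],
  ],
)

```text
t: 37.72
tcp_pos: [0.5861, -0.1713, 0.0657]
tool_rot: [0.995, 0.101, -0.002, 0.004]
force: [-0.7, -0.4, -3.5]
finger_gap: 0.222
```

```bash
python3 - <<'E'
from h import *
st();th()
d=manip.snapshot("side");crop(d,270,225,405,315,5.8,"s40")
E
```

```text
t 37.72 p [ 0.5861 -0.1713  0.0657] fx [ 37.7 -22.   65.7] phi 0.2033 zax [-0.003 -0.007 -1.   ] F [-0.7 -0.4 -3.5] M [ 0.   -0.03 -0.04] gap 0.222 q [-0.46  0.73  1.59 -0.01  0.82  0.91]
theta est 0.058947863523022614 r 0.07920971789579165
```

View pics/s40.png

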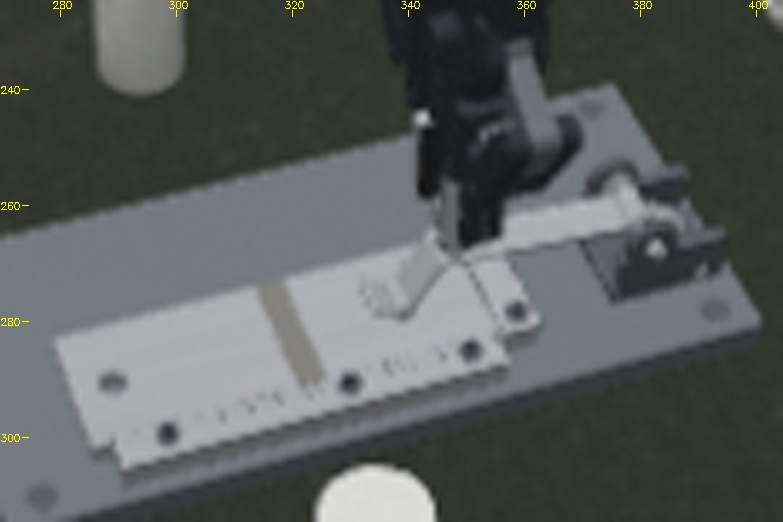

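The TCP is at z = 65.7 mm: 6.1 mm above the clip-down grip, which matches 0.09 rad, so the nose rests on the coupon. Releasing and backing straight up.

Call:
servo_tool(
  motion=[
    [0, 0, 0, 0, 0, 0, 0],
    [0, 0, 0, 0, 0, 0, 0],
    [0, 0, 0, 0, 0, 0, 0],
    [0, 0, 0, 0, 0, 0, 0],
    [0, 0, -6, 0, 0, 0, 0],
    [0, 0, -15, 0, 0, 0, 0],
    [0, 0, -25, 0, 0, 0, 0],
    [0, 0, -30, 0, 0, 0, 0],
    [0, 0, -30, 0, 0, 0, 0],
    [-10, 0, -20, 0, 0, 0, 0],
    [-10, 0, -10, 0, 0, 0, 0],
    [0, 0, 0, 0, 0, 0, 0],
  ],
)

```text
t: 38.77
tcp_pos: [0.5687, -0.1744, 0.2089]
tool_rot: [0.995, 0.102, -0.0, 0.004]
force: [-0.6, 0.1, -0.2]
finger_gap: 0.504
```

Call:
servo_tool(
  motion=[
    [-20, 0, -5, 0, 0, 0, 0],
    [-30, 0, 0, 0, 0, 0, 0],
    [-30, 0, 0, 0, 0, 0, 0],
    [-20, 0, 0, 0, 0, 0, 0],
    [-8, 0, 0, 0, 0, 0, 0],
    [0, 0, 0, 0, 0, 0, 0],
  ],
)

```text
t: 39.27
tcp_pos: [0.4624, -0.1963, 0.214]
tool_rot: [0.995, 0.103, 0.003, 0.005]
force: [-0.5, -1.1, -0.3]
finger_gap: 0.498
```

```bash
python3 - <<'E'
from h import *
st()
d=manip.snapshot("wrist");cv2.imwrite("pics/w41.png",d["frame"][:,:,::-1]);crop(d,240,0,420,220,3,"w41c")
for n,q in dict(fenceend_in=(-.098,-.046,.03),stopL=(.045,.024,.03),hole=(-.09,-.021,.026),cHL=(-.105,.004,.026),cHR=(-.105,-.046,.026),cPL=(.045,.004,.026),knob=(.0384,-.021,.0841)).items(): print(n,proj(d,fx2w(*q)).round(1))
d=manip.snapshot("side");crop(d,250,225,405,320,5.1,"s41");cv2.imwrite("pics/s41f.png",d["frame"][:,:,::-1])
d2=manip.snapshot("scene");crop(d2,315,205,415,290,7,"c41")
print(tri([(d,348,257)])[0] if 0 else "")
E
```

```text
t 39.27 p [ 0.4624 -0.1963  0.214 ] fx [-88.5 -21.1 214. ] phi 0.2056 zax [ 0.008 -0.01  -1.   ] F [-0.5 -1.1 -0.3] M [ 0.02 -0.03 -0.03] gap 0.498 q [-0.62  0.38  1.76 -0.    0.98  0.75]
fenceend_in [343.3 190.8]
stopL [279.2  59.2]
hole [322.3 183.6]
cHL [301.8 195.8]
cHR [342.9 195.6]
cPL [298.5  60.1]
knob [322.   54.2]
```

View pics/w41c.png

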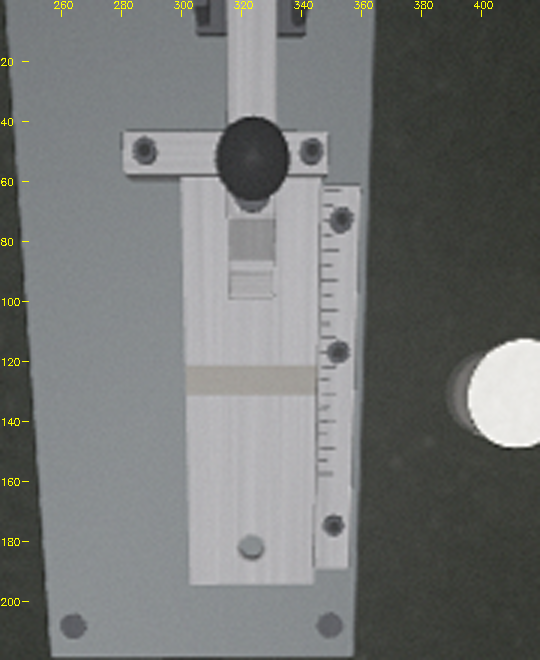

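View pics/s41.png

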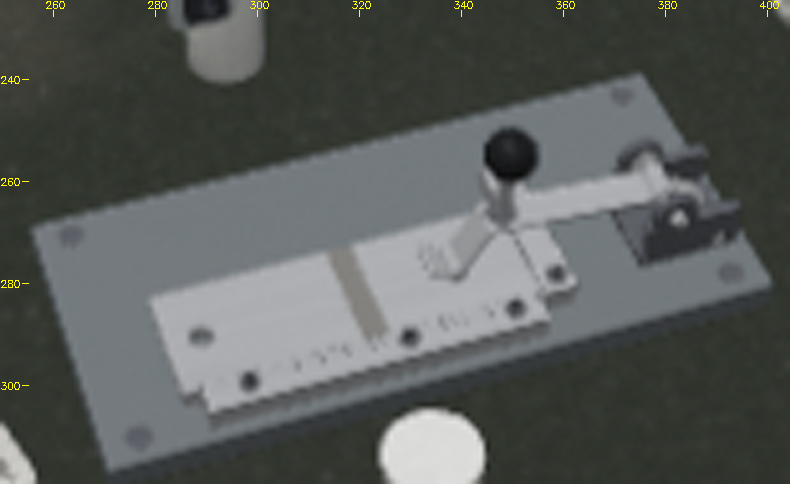

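View pics/s41f.png

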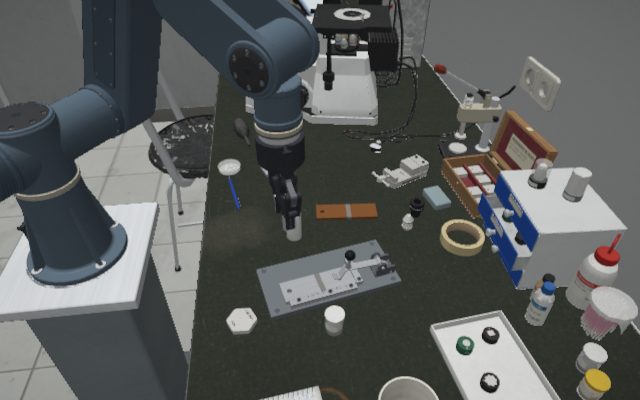

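Clip is down, the coupon is flush (overhang past the fence 5.0 px against 4.9 predicted, stop offset 0.8 against 0.9), the robot is clear, and the other items are where they were. Handing in.

```bash
python3 - <<'E'
from h import *
print(manip.sign_off())
E
```

```text
the job is handed in; nothing more can be done
None
```

The long coupon is loaded in the fixture, plain end at the stop and hole end to the open front, with the clip down on it. I handed the job in at about 39 s of the 72 s.

**What I did:** I raised the clip by its knob until it stayed up, then slid the coupon in beneath it. I pushed the coupon against the fence and the stop, lowered the clip along its arc while holding the knob, and let go.

**Last checks:**
- **Flush fit:** in the wrist picture the coupon's edges match a fully seated position to about 0.3 px, roughly 0.3 mm. The last push at each face stopped firm at about 9 N.
- **Clip:** the knob came to rest 6.1 mm above its bare-base height, which matches the 0.09 rad expected on an 8 mm coupon.
- **Other items:** the jar, hexagonal block and brown plate are in their original places in the final picture. The bottle is partly hidden behind the gripper there and the short coupon is hidden by the arm. The gripper never worked near the short coupon after the pick-up.

**What went wrong on the way:**
- The first push to the stop swung the hole end about 2 mm off the fence. The next fence push drew the coupon up to 1 mm back from the stop. Further pushes corrected both.
- The shut fingertips pressed on the bolted base at up to about 24 N while coming down.
- My first steps lowering the clip were too small to overcome the spring, so I used larger steps, still holding the knob.

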